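Fit the hinge pin of the lever citrus press

TASK

The lever citrus press has been washed and needs its hinge pin back: take the steel pin by its black knob from the wooden rest and slide it in from the brass-ringed side, through the first red ear, the lever's eye and the second red ear, until its flange sits flush against the ear, then let go. The press head is never clamped in exactly the same place, so feel your way in gently and do not force the pin; leave the jar, the salt shaker and the timer where they stand.

Things in the scene. Friction and masses are not known exactly. Their poses are not given: they have to be found in the camera images.
- press: Lever citrus press, fixed. Grey base 230 x 110 x 14 mm, cup towards -x, steel column (top 109 mm) towards +x. z up; y runs along the hinge holes towards the brass-ringed ear. Origin on the worktop under the nominal hinge axis. The red head on the column has two ears with the lever's eye between; the lever lies towards -x. Nothing on the press stands over 45 mm above the holes.
- press_seat (a point): Nominal centre of the hole mouth in the outer face of the brass-ringed ear, 75 mm above the worktop, 26 mm from the press origin in y; axes of the press (y outward, the pin goes in along -y). The face is truly here in y and the holes run along y, but the clamped head, with all its holes, is off by an unmeasured amount: up to 9 mm in z and 3 mm in x, either way.
- press_eye (a point): Nominal middle of the eye, 26 mm behind press_seat. Ears 12 mm thick (y), 36 high, 46 long (x), outer faces 52 mm apart; eye 14 mm thick. Ears reach 18 mm above the hole axis. Ringed hole 13.5 mm across, sharp-edged; the others 14 and 15 mm, chamfered 2 mm. The eye floats up to 1.5 mm in z and yields to 4 N. Over 25 N of pin on press is forcing; the head holds still below that.
- pin: Loose hinge pin, about 100 g. Origin on its axis at the flange face that seats on the ear; x runs along the pin to the nose. Steel shank 12 mm across to a flat nose at x = 74 mm, its edge bevelled only 1 mm. Flange 24 mm across, 6 mm thick, behind x = 0, then a square black knob 22 x 22 x 40 mm. Starts level in the rest, axis 60 mm above the worktop, two knob faces upright.
- pin_nose (a point): Point of the pin's nose, on its axis, 74 mm from the flange face; same axes as the pin.
- pin_knob (a point): Centre of the pin's knob, on its axis, 26 mm behind the flange face: where to grip, from above, across the two upright faces (22 mm). Same axes as the pin.
- pin_rest: Wooden rest, 88 x 56 mm, fixed, origin at the middle of its underside, x along the pin towards the nose. Two uprights with open-topped U notches 16 mm wide, tops at 65 mm, carry the shank (12 and 64 mm ahead of the flange face); lift the pin straight up by 15 mm or more to clear them.
- jam_jar: Jam jar with a yellow lid, 66 mm across, 100 mm high, origin under its centre. Bystander.
- salt_shaker: Small clear salt shaker with a grey cap, 44 mm across, 90 mm high, origin under its centre. Bystander.
- wind_up_timer: Round red wind-up kitchen timer, 63 mm across, 53 mm high, origin under its centre. Bystander.
There are look-alikes about, which are no part of the job. There is more than one size of the pin; the one meant has the size given above.

How it is judged (in metres and radians):
On the way, in this order (a step that is already met when the one before it is completed fails the run):
1. The pin has been lifted out of its rest (height (world z) of pin above 0.07 m), for 0.1 s.
2. The pin's nose is inside the first ear or the gap behind it, the pin in line with the holes (x of pin_nose in the frame of press_seat between -0.008 and 0.008 m and z of pin_nose in the frame of press_seat between -0.014 and 0.014 m and y of pin_nose in the frame of press_seat between -0.045 and -0.006 m and angle between the x axis of pin and the y axis of press, either way round below 0.12 rad), for 0.1 s.
At the end, for the whole second after the job is handed in: The pin lies through both ears and the lever's eye from the brass-ringed side, in line with the holes within 0.08 rad, its flange flush with the ear within 3 mm, released and at rest (x of pin in the frame of press_seat between -0.008 and 0.008 m and z of pin in the frame of press_seat between -0.014 and 0.014 m and x of pin_nose in the frame of press_seat between -0.008 and 0.008 m and z of pin_nose in the frame of press_seat between -0.014 and 0.014 m and y of pin in the frame of press_seat between -0.003 and 0.003 m and y of pin_nose in the frame of press_seat between -0.078 and -0.07 m and angle between the x axis of pin and the y axis of press, either way round below 0.08 rad and contact force between pin and the fingers below 0.1 N and linear speed of pin below 0.02 m/s); the robot touches nothing.
It fails at once if The pin is pressed against the press with more than 25 N (contact force between pin and press above 25 N).
It fails at once if A bystander is moved by more than 30 mm: jam jar (distance of jam_jar from where it was at the start of the episode above 0.03 m).
It fails at once if A bystander is moved by more than 30 mm: salt shaker (distance of salt_shaker from where it was at the start of the episode above 0.03 m).
It fails at once if A bystander is moved by more than 30 mm: wind up timer (distance of wind_up_timer from where it was at the start of the episode above 0.03 m).
It also fails if it takes over 72 s, if anything falls off the work surface, if the arm or the gripper's body presses on something with over 40 N, if the wrist force passes 120 N, or if a joint passes its speed limit or range.

ROBOT

A 6-joint arm with a two-finger parallel gripper is mounted at the origin on a cart in front of the work surface, level with it; the furniture and walls round the work are solid. World frame = base frame: x ahead of the robot, y to its left, z up, the work surface at z = 0. Lengths are in mm, angles in rad, forces in N, time in s.
With the tool pointing down it reaches from about 250 to 800 mm from the base axis. Payload 3.9 kg.
Tool frame: the origin (TCP) lies at the very end of the fingers, on their centre line; the grasp point (between the pads) lies 19 mm behind it (robot.hold_point_z is the distance from the TCP to the grasp point, in mm); z points along the fingers, y is the line along which they close (so a half turn about z gives the same grasp; the last joint's range is limited). The gripper opens to 85 mm and grips with 20 to 120 N. Pads are 22 mm wide; open, the fingers measure 114 mm over their backs; the gripper's body (76 mm by 85 mm) begins 54 mm behind the grasp point. The pads swing forward as they close: fully open they stand 13 mm farther back than shut.
Start: joints at [-1.27, 0.26, -0.138, 1.173, 0, 1.571], TCP at [155.545, -501.419, 194.004] pointing down, gripper open.
Joint ranges: [-2.78, 2.78], [-0.83, 1.72], [-1.28, 1.37], [-1.9, 2.12], [-1.57, 1.48], [-3.14, 3.14]. Speed limits (rad/s): [2.57, 2.57, 3.14, 3.14, 3.14, 3.14].

INTERFACE

Orientations are given as a unit quaternion [w, x, y, z].
In Python, from plant import robot gives the robot as it stands. The module is installed in compiled form; this text tells all that it offers.
- The arm moves only by the tool send_rows, never from a script. Its arguments are lists of equal length, an entry for each row: "slide": the shift along the tool's x, y, z in units of 50 mm (1.0 is 50 mm), a list of three; "dr": the turn, a rotation vector about the tool's x, y, z in rad, a list of three; "claw": the finger opening in mm, from 0 to 85.4. A call has 1 to 5 rows; each row shifts and turns the commanded pose from where the row before left it, along the tool's axes as they then stand; what a row does not reach is not made up. A row lasts 1/10 s, in which the tool goes at most 50 mm and 8.59 degrees, less where a joint would pass 70% of its speed; a pose out of reach is approached as far as the arm can. A call is refused whole if a number of a shift passes 1 or a number of a turn 0.15, either way. A call with a gripper value outside its range is refused whole. The fingers move at their own pace and stop on an object; "newtons" is the grip in N (left out, the last holds). Time passes only in rows, so rows that do not move let the fingers close. It gives the time, the measured TCP pose, the force, the opening and the grip force at its end, in the units of the state.
- robot.state(): the state, without advancing time (a new reading comes with each control period).
- robot.snapshot(name): name is "scene" or "top" or "wrist"; returns a dict with "frame" (480x640x3 uint8, blue, green, red), "K" (3x3 intrinsics, pixels), "T" (4x4, takes a point from camera to world coordinates). Camera axes: x right, y up, looking along -z (the intrinsics and any distortion apply to the point x, -y, -z); pixel columns grow to the right and rows downward; lengths in mm; the calibration is good to about 2 mm. A picture is of the moment at which its call begins. There is no depth.
- robot.hand_in(): hands the job in; it is judged then, once.
The state is a dict: "time": time; "joints": joint angles; "joint_vel": joint speeds; "tau": joint torques, N m; "tcp_pos": TCP position; "tool_rot": TCP orientation; "contact_force": force on the tool from outside, world axes, zero at the start; "ft_torque": the same for the moment, N m; "grip_width": opening from 0.0 (shut) to 1.0 (fully open); "finger_force": force on a finger pad.
Only numpy, scipy, OpenCV 4.12 (cv2) and the standard library are available. Lean on these libraries where they do the work, as an engineer would, in place of code of your own. Each camera call takes 0.05 s, during which the arm holds its last target. There are 200 camera calls.

## Working session

There is one attempt and no reset: what is moved stays moved. The work goes in short steps, Python scripts to look and compute and a tool call to move; the robot and the scene stay as the last step left them, time stands still between calls to the robot, and variables do not carry over. Pictures are saved under pics/ and viewed, at most 10 in all, crops included, and the job is handed in when it is done.

Besides the shell and the picture viewer there is one more tool, called as name(argument=value, ...) on one line, values as JSON. send_rows: Moves the arm, as the interface text tells. Its arguments: {"type":"object","properties":{"slide":{"type":"array","items":{"type":"array","items":{"type":"number"}}},"dr":{"type":"array","items":{"type":"array","items":{"type":"number"}}},"claw":{"type":"array","items":{"type":"number"}},"newtons":{"type":"number"}},"required":["slide","dr","claw"]}

```bash
mkdir -p pics; python3 - <<'E'
from plant import robot
import cv2,numpy as np,pickle
s=robot.state();print(s)
d={}
for n in("scene","top","wrist"):
    d[n]=robot.snapshot(n);print(n,d[n]["K"].tolist(),np.round(d[n]["T"],3).tolist(),[k for k in d[n]])
    cv2.imwrite(f"pics/{n}0.png",d[n]["frame"])
pickle.dump(d,open("snap0.pkl","wb"))
print(robot.hold_point_z)
E
```

```text
{'time': 0.0, 'joints': array([-1.27001101e+00,  2.60681246e-01, -1.39383664e-01,  1.17269335e+00,
        4.40600515e-05,  1.57085441e+00]), 'joint_vel': array([-2.83731326e-04, -1.18091044e-03, -2.03708177e-03, -1.27885699e-03,
        8.33936458e-04,  3.18482046e-05]), 'tau': array([ 6.96220577e-04, -4.05678141e+01,  2.53921652e+01,  1.86952623e-02,
       -7.76162597e-05,  2.41638185e-05]), 'tcp_pos': array([ 155.33229784, -500.7006404 ,  193.1609044 ]), 'tool_rot': array([-9.73191571e-04,  9.88716202e-01,  1.49797561e-01, -1.25221697e-04]), 'contact_force': array([ 0.62492747,  0.99584542, -0.24864977]), 'ft_torque': array([ 0.00689521,  0.02094449, -0.00379411]), 'finger_force': 0.0, 'grip_width': 1.0021257647077366}
scene [[434.94017633534605, 0.0, 315.91983043586396], [0.0, 434.94017633534605, 244.71014109420693], [0.0, 0.0, 1.0]] [[-0.507, 0.575, -0.642, -115.317], [-0.862, -0.338, 0.378, 456.895], [0.0, 0.745, 0.667, 743.739], [0.0, 0.0, 0.0, 1.0]] ['frame', 'K', 'T']
top [[561.6014344810145, 0.0, 321.9589056052554], [0.0, 561.6014344810145, 247.8290794509408], [0.0, 0.0, 1.0]] [[-0.018, 0.993, -0.118, 412.391], [-1.0, -0.019, -0.009, 87.239], [-0.011, 0.117, 0.993, 1097.568], [0.0, 0.0, 0.0, 1.0]] ['frame', 'K', 'T']
wrist [[340.99542339111673, 0.0, 324.9483858929102], [0.0, 340.99542339111673, 240.13687118860955], [0.0, 0.0, 1.0]] [[0.295, 0.919, 0.261, 221.862], [-0.955, 0.284, 0.08, -480.435], [-0.001, -0.273, 0.962, 372.806], [0.0, 0.0, 0.0, 1.0]] ['frame', 'K', 'T']
18.700000000000003
```

View pics/scene0.png

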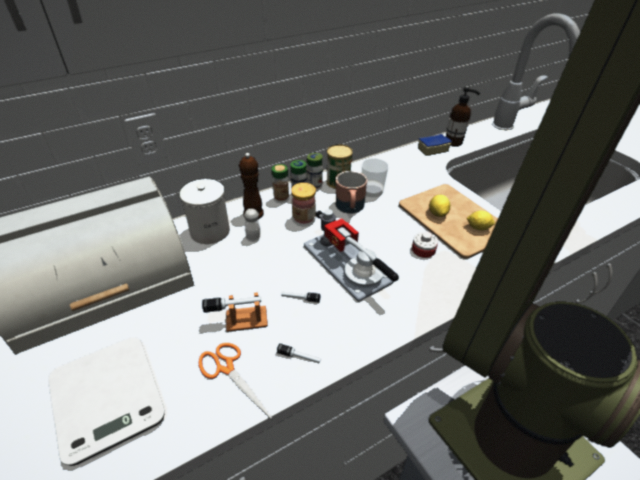

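View pics/top0.png

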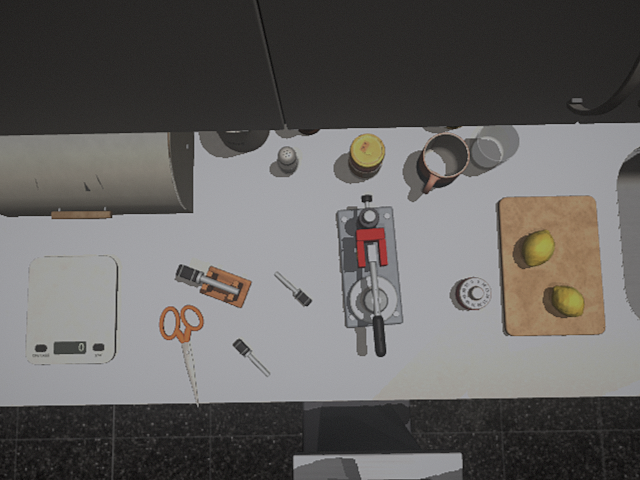

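The top view shows the pin in its rest: knob at (187,272), nose near (238,291). The press head is red at (371,247), the jar at (367,153), the shaker at (287,158) and the timer at (473,293). The small pins lying loose on the worktop are decoys.

```bash
cat > h.py <<'E'
import numpy as np,cv2,pickle
from scipy.spatial.transform import Rotation as R
def ray(c,u,v):
    K,T=c["K"],c["T"]; d=np.array([(u-K[0,2])/K[0,0],-(v-K[1,2])/K[1,1],-1.]); return T[:3,3],T[:3,:3]@d
def at(c,u,v,z):
    o,d=ray(c,u,v); return o+d*(z-o[2])/d[2]
def proj(c,p):
    q=np.linalg.inv(c["T"])@np.append(p,1); K=c["K"]; return np.array([K[0,0]*q[0]/-q[2]+K[0,2],K[1,2]-K[1,1]*q[1]/-q[2]])
def tri(obs):  # [(cam,u,v),...]
    A=np.zeros((3,3));b=np.zeros(3);L=[]
    for c,u,v in obs:
        o,d=ray(c,u,v);d=d/np.linalg.norm(d);P=np.eye(3)-np.outer(d,d);A+=P;b+=P@o;L.append((o,P))
    x=np.linalg.solve(A,b); return x,[round(float(np.linalg.norm(P@(x-o))),1) for o,P in L]
def rot(s): q=s["tool_rot"]; return R.from_quat([q[1],q[2],q[3],q[0]])
def go(s,pos,yaw=None):  # tool-frame slide (units 50mm) and rotvec to world TCP pos, tool down with tool y at yaw
    r=rot(s); d=r.inv().apply(np.array(pos)-s["tcp_pos"])/50; out=[np.round(d,3)]
    if yaw is not None:
        y=np.array([np.cos(yaw),np.sin(yaw),0]);z=np.array([0,0,-1.]);best=None
        for sg in(1,-1):
            M=np.column_stack([np.cross(sg*y,z),sg*y,z]);rv=(r.inv()*R.from_matrix(M)).as_rotvec()
            if best is None or np.linalg.norm(rv)<np.linalg.norm(best):best=rv
        out.append(np.round(best,3))
    return out
E
python3 - <<'E'
from h import *
d=pickle.load(open("snap0.pkl","rb"));t=d["top"];s=d["scene"]
for n,u,v,z in [("knobend",178,270,60),("nose",240,292,60),("head",371,247,80),("jar",367,153,100),("shaker",287,158,90),("timer",473,293,50),("base TL",338,210,14),("base TR",396,206,14),("base BL",344,328,14),("base BR",402,323,14)]:
    print(n,np.round(at(t,u,v,z),1))
print(np.round(rot({"tool_rot":[-9.73191571e-04,9.88716202e-01,1.49797561e-01,-1.25221697e-04]}).as_matrix(),3).tolist())
# enlarged crops for one composite picture
a=cv2.resize(t["frame"][240:320,160:270],None,fx=3.6,fy=3.6,interpolation=cv2.INTER_CUBIC)
b=cv2.resize(t["frame"][190:340,325:415],None,fx=3.6,fy=3.6,interpolation=cv2.INTER_CUBIC)
E
```

```text
knobend [499.  364.7  60. ]
nose [456.1 249.4  60. ]
head [532.8   7.1  80. ]
jar [703.1  11.1 100. ]
shaker [699.7 157.9  90. ]
timer [ 446.8 -181.9   50. ]
base TL [614.8  64.4  14. ]
base TR [620.5 -49.3  14. ]
base BL [385.8  57.7  14. ]
base BR [393.3 -53.2  14. ]
[[0.955, 0.296, -0.001], [0.296, -0.955, 0.002], [0.0, -0.002, -1.0]]
```

send_rows(slide=[[0,0,-0.25],[0,0,-0.25],[0,0,-0.25],[0,0,-0.25],[0,0,-0.2]], dr=[[0,0,-0.15],[0,0,-0.15],[0,0,-0.15],[0,0,-0.15],[0,0,-0.15]], claw=[85,85,85,85,85])

```text
time: 0.65
tcp_pos: [155.5, -501.3, 254.4]
tool_rot: [-0.0, 0.864, 0.504, 0.0]
contact_force: [0.4, -0.1, -1.0]
grip_width: 0.996
finger_force: 0.0
```

send_rows(slide=[[0,0,0],[0,0,0]], dr=[[0,0,-0.1],[0,0,-0.06]], claw=[85,85])

```text
time: 0.85
tcp_pos: [155.6, -501.5, 254.2]
tool_rot: [0.0, 0.821, 0.57, -0.0]
contact_force: [0.5, -0.2, -0.6]
grip_width: 0.999
finger_force: 0.0
```

```bash
python3 - <<'E'
from h import *
from plant import robot
s=robot.state();print(s["time"],s["tcp_pos"],s["joints"])
a=np.array
# viewpoint: camera (tool x +70) over pin mid
p=a([477,310,0.]); x=rot(s).apply([1,0,0]); print(x, go(s,p-40*x*a([1,1,0])+a([0,0,235]),np.radians(-20.5)))
E
```

```text
0.85 [ 155.57222361 -501.47516085  254.15038064] [-1.26999495e+00  2.42159725e-01 -6.15880955e-03  1.32225784e+00
  1.96027314e-05  6.57671278e-01]
[ 3.49343064e-01  9.36994876e-01 -1.62089663e-04] [array([16.653,  0.354,  0.38 ]), array([0.   , 0.   , 0.001])]
```

send_rows(slide=[[0.8,0,0],[0.8,0,0],[0.8,0,0],[0.8,0,0],[0.8,0,0]], dr=[[0,0,0],[0,0,0],[0,0,0],[0,0,0],[0,0,0]], claw=[85,85,85,85,85])

```text
time: 1.35
tcp_pos: [226.1, -312.6, 253.7]
tool_rot: [-0.0, 0.822, 0.569, 0.0]
contact_force: [0.8, -0.2, 0.9]
grip_width: 0.996
finger_force: 0.0
```

send_rows(slide=[[0.8,0,0],[0.8,0,0],[0.8,0,0],[0.8,0,0],[0.8,0,0]], dr=[[0,0,0],[0,0,0],[0,0,0],[0,0,0],[0,0,0]], claw=[85,85,85,85,85])

```text
time: 1.85
tcp_pos: [296.5, -125.5, 254.0]
tool_rot: [0.0, 0.822, 0.569, 0.0]
contact_force: [0.9, -1.0, -0.2]
grip_width: 0.998
finger_force: 0.0
```

```bash
python3 - <<'E'
from h import *
from plant import robot
s=robot.state();print(s["time"],s["tcp_pos"],s["joints"])
w=robot.snapshot("wrist");t=robot.snapshot("top");sc=robot.snapshot("scene")
pickle.dump(dict(w=w,t=t,sc=sc),open("snap1.pkl","wb"));cv2.imwrite("pics/w1.png",w["frame"])
print(proj(w,[533,7,75]),w["T"][:3,3])
E
```

```text
1.85 [ 296.47680312 -125.4923598   253.9593299 ] [-4.00472293e-01 -1.16161964e-01 -3.97752524e-01  1.28885456e+00
  5.43432328e-05  1.53082238e+00]
[518.3238784  -16.37346346] [321.27937979 -60.7311604  433.52360606]
```

```bash
python3 - <<'E'
from h import *
from plant import robot
s=robot.state()
print(go(s,[500,110,190],np.radians(-20.5)))
E
```

```text
[array([5.82 , 2.185, 1.277]), array([-0.   ,  0.   ,  0.004])]
```

send_rows(slide=[[0.73,0.27,0.1],[0.73,0.27,0.1],[0.73,0.27,0.1],[0.73,0.27,0.1],[0.73,0.27,0.1]], dr=[[0,0,0],[0,0,0],[0,0,0],[0,0,0],[0,0,0]], claw=[85,85,85,85,85])

```text
time: 2.5
tcp_pos: [424.9, 19.6, 228.6]
tool_rot: [0.0, 0.823, 0.568, -0.0]
contact_force: [-0.6, 0.2, 0.9]
grip_width: 1.0
finger_force: 0.0
```

send_rows(slide=[[0.73,0.27,0.25],[0.73,0.27,0.25],[0.7,0.27,0.25],[0,0,0],[0,0,0]], dr=[[0,0,0],[0,0,0],[0,0,0],[0,0,0],[0,0,0]], claw=[85,85,85,85,85])

```text
time: 3.0
tcp_pos: [499.7, 105.4, 190.5]
tool_rot: [-0.0, 0.823, 0.569, -0.001]
contact_force: [-0.4, 0.5, -0.3]
grip_width: 0.995
finger_force: 0.0
```

```bash
python3 - <<'E'
from h import *
from plant import robot
s=robot.state();print(s["time"],s["tcp_pos"],s["joints"])
w=robot.snapshot("wrist");t=robot.snapshot("top");sc=robot.snapshot("scene")
pickle.dump(dict(w=w,t=t,sc=sc),open("snap1.pkl","wb"));cv2.imwrite("pics/w1.png",w["frame"])
print(proj(w,[533,7,75]),w["T"][:3,3])
s["tcp_pos"];print(go(s,np.array([463,272,190]),np.radians(-20.5)))
E
```

```text
3.0 [499.74358565 105.40294501 190.46224377] [ 2.08407272e-01  2.39470935e-01 -1.75601620e-01  1.15849118e+00
 -7.70738112e-04  2.14016370e+00]
[394.28290286 306.35797553] [525.09651521 170.39027346 369.88113774]
[array([ 2.858, -1.864,  0.007]), array([-0.002,  0.002, -0.003])]
```

View pics/w1.png

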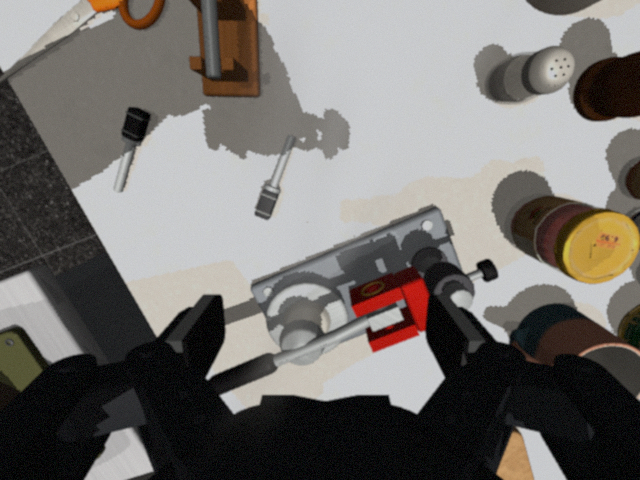

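The wrist view shows the brass ring of the near ear at about (373,290), the jar at upper right, and the rest and pin at upper left. The lever runs toward the lower left. Next I move over the pin.

send_rows(slide=[[0.57,-0.37,0],[0.57,-0.37,0],[0.57,-0.37,0],[0.57,-0.37,0],[0.57,-0.37,0]], dr=[[0,0,0],[0,0,0],[0,0,0],[0,0,0],[0,0,0]], claw=[85,85,85,85,85])

```text
time: 3.65
tcp_pos: [463.3, 272.6, 192.6]
tool_rot: [0.0, 0.823, 0.568, 0.001]
contact_force: [0.1, 0.3, 0.7]
grip_width: 0.998
finger_force: 0.0
```

send_rows(slide=[[0,0,0]], dr=[[0,0,0]], claw=[85])

```text
time: 3.75
tcp_pos: [463.0, 275.0, 192.4]
tool_rot: [-0.001, 0.821, 0.57, 0.001]
contact_force: [0.1, -0.1, 0.6]
grip_width: 0.99
finger_force: 0.0
```

```bash
python3 - <<'E'
from h import *
from plant import robot
s=robot.state();print(s["time"],s["tcp_pos"])
w=robot.snapshot("wrist")
pickle.dump(dict(w=w),open("snap2.pkl","wb"))
o=pickle.load(open("snap1.pkl","rb"))["w"]["frame"]; d=pickle.load(open("snap0.pkl","rb"))
print([proj(w,p).round() for p in([499,365,60],[456,249,60])])
# composite: wrist now full crop, earlier ring crop x5, top pin crop x4
c=np.zeros((600,800,3),np.uint8)
c[:360,:480]=cv2.resize(w["frame"],(480,360))
c[:300,480:800]=cv2.resize(o[255:330,335:415],(320,300),interpolation=cv2.INTER_CUBIC)
c[360:600,0:330]=cv2.resize(d["top"]["frame"][250:310,168:250+0+0][:, :82],(330,240),interpolation=cv2.INTER_CUBIC)
c[360:600,340:660]=cv2.resize(d["scene"]["frame"][280:340,195:275],(320,240),interpolation=cv2.INTER_CUBIC)
cv2.imwrite("pics/c1.png",c)
E
```

```text
3.75 [463.03808169 274.95728947 192.40373717]
[array([327., 110.]), array([327., 248.])]
```

View pics/c1.png

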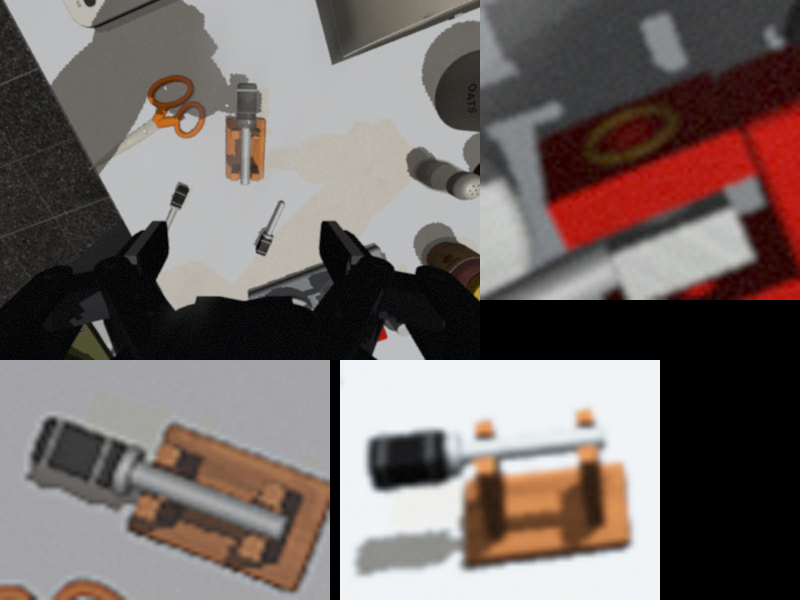

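The composite confirms the pin in the rest. In the wrist image the knob spans rows 111–160 near column 328, with the nose at (327,244). The ring is at about (373,290) in the earlier image. Now for the pin's axis in numbers.

```bash
python3 - <<'E'
from h import *
w=pickle.load(open("snap2.pkl","rb"))["w"];t=pickle.load(open("snap0.pkl","rb"))["top"]
g=cv2.cvtColor(w["frame"],cv2.COLOR_BGR2GRAY)
for r in range(100,260,6): print(r,g[r,306:350:1].tolist() if r%12==4 else "")
print("col328",[(r,int(g[r,328])) for r in range(104,254,2)])
gt=cv2.cvtColor(t["frame"],cv2.COLOR_BGR2GRAY)
# along pin axis in top image
a,b=np.array([174.,268.8]),np.array([246.,294.2])
P=[a+(b-a)*k/48 for k in range(49)]
print([(round(p[0],1),round(p[1],1),int(gt[int(round(p[1])),int(round(p[0]))])) for p in P])
E
```

```text
100 [164, 137, 114, 112, 117, 120, 119, 111, 111, 111, 115, 115, 113, 113, 112, 121, 120, 119, 118, 137, 140, 152, 168, 183, 186, 184, 183, 184, 186, 184, 183, 182, 187, 184, 184, 185, 187, 184, 184, 188, 187, 185, 186, 185]
106 
112 [157, 139, 117, 106, 105, 110, 111, 112, 108, 113, 105, 86, 67, 61, 63, 60, 63, 65, 68, 71, 69, 72, 73, 77, 77, 80, 78, 80, 84, 85, 82, 89, 88, 88, 105, 129, 164, 182, 183, 184, 184, 184, 186, 184]
118 
124 [108, 110, 112, 112, 111, 111, 108, 109, 108, 109, 90, 65, 58, 66, 74, 75, 77, 77, 79, 84, 86, 82, 87, 86, 88, 85, 90, 91, 96, 92, 91, 90, 95, 92, 81, 81, 94, 103, 106, 108, 110, 124, 151, 174]
130 
136 [106, 111, 106, 111, 110, 109, 111, 113, 112, 101, 77, 58, 57, 64, 64, 68, 69, 74, 72, 76, 75, 74, 86, 87, 88, 85, 86, 83, 82, 83, 82, 78, 78, 79, 72, 82, 88, 99, 101, 100, 97, 108, 135, 164]
142 
148 [109, 107, 107, 108, 111, 111, 112, 110, 111, 104, 82, 76, 75, 78, 76, 79, 77, 79, 81, 83, 82, 83, 79, 81, 81, 85, 83, 81, 82, 79, 82, 81, 76, 75, 75, 80, 94, 99, 97, 100, 104, 109, 135, 161]
154 
160 [78, 76, 83, 81, 80, 82, 88, 78, 77, 77, 78, 85, 91, 9
[... 4276 characters left out ...]
5), np.float64(286.3), 164), (np.float64(225.0), np.float64(286.8), 168), (np.float64(226.5), np.float64(287.3), 165), (np.float64(228.0), np.float64(287.8), 169), (np.float64(229.5), np.float64(288.4), 160), (np.float64(231.0), np.float64(288.9), 167), (np.float64(232.5), np.float64(289.4), 162), (np.float64(234.0), np.float64(290.0), 164), (np.float64(235.5), np.float64(290.5), 157), (np.float64(237.0), np.float64(291.0), 156), (np.float64(238.5), np.float64(291.6), 90), (np.float64(240.0), np.float64(292.1), 93), (np.float64(241.5), np.float64(292.6), 119), (np.float64(243.0), np.float64(293.1), 118), (np.float64(244.5), np.float64(293.7), 119), (np.float64(246.0), np.float64(294.2), 76)]
```

```bash
python3 - <<'E'
from h import *
w=pickle.load(open("snap2.pkl","rb"))["w"];t=pickle.load(open("snap0.pkl","rb"))["top"]
print("tri knob/flange top",tri([(w,328,159.5),(t,197.2,276.8)]))
print("tri nose",tri([(w,326.5,247),(t,238,291.4)]))
for n,c,u,v,z in [("knobback",w,328.3,110.5,60),("knob",w,328.3,124,71),("knob",w,328.5,148,71),("kf",w,328.4,159.5,71.5),("sh",w,327.2,196,60),("sh",w,327,220,60),("nose",w,326.5,247,60),("T kf",t,197.2,276.8,71.5),("T nose",t,238,291.4,60)]: print(n,at(c,u,v,z).round(1))
A=at(w,328.5,136,71);B=at(w,327,220,60);d=B-A;print("yaw",np.degrees(np.arctan2(d[1],d[0])))
E
```

```text
tri knob/flange top (array([485.19731261, 326.61661148,  69.52060593]), [0.2, 0.2])
tri nose (array([456.64422466, 252.13692177,  66.95366467]), [0.4, 0.4])
knobback [499.8 364.5  60. ]
knob [495.7 353.7  71. ]
knob [489.1 335.4  71. ]
kf [485.7 326.5  71.5]
sh [473.3 295.8  60. ]
sh [465.2 274.8  60. ]
nose [455.6 250.3  60. ]
T kf [484.9 326.2  71.5]
T nose [457.3 253.1  60. ]
yaw -111.35014059158895
```

```bash
python3 - <<'E'
from h import *
from plant import robot
s=robot.state()
print(go(s,[492.5,345.1,42],np.radians(-21.1)),go(s,[492.5,345.1,100],np.radians(-21.1)))
E
```

```text
[array([1.552, 0.041, 3.007]), array([ 0.001, -0.001,  0.01 ])] [array([1.553, 0.042, 1.847]), array([ 0.001, -0.001,  0.01 ])]
```

send_rows(slide=[[0.5,0.02,0.2],[0.5,0.02,0.4],[0.55,0,0.4],[0,0,0.5],[0,0,0.35]], dr=[[0,0,0.01],[0,0,0],[0,0,0],[0,0,0],[0,0,0]], claw=[60,60,60,60,60])

```text
time: 4.3
tcp_pos: [493.4, 342.6, 97.9]
tool_rot: [0.0, 0.826, 0.564, -0.001]
contact_force: [-0.3, 0.3, -0.3]
grip_width: 0.701
finger_force: 0.0
```

send_rows(slide=[[0,0,0.4],[0,0,0.4],[0,0,0.35],[0,0,0],[0,0,0]], dr=[[0,0,0],[0,0,0],[0,0,0],[0,0,0],[0,0,0]], claw=[60,60,60,60,60])

```text
time: 4.8
tcp_pos: [493.5, 342.9, 42.1]
tool_rot: [0.0, 0.826, 0.564, -0.0]
contact_force: [-0.7, 0.2, 0.2]
grip_width: 0.703
finger_force: 0.0
```

```bash
python3 - <<'E'
from h import *
from plant import robot
s=robot.state();print(s["tcp_pos"],go(s,[492.5,345.1,42],np.radians(-21.1)))
w=robot.snapshot("wrist");cv2.imwrite("pics/w3.png",w["frame"])
E
```

```text
[493.54887175 342.8912886   42.12926509] [array([ 0.034, -0.036,  0.003]), array([ 0.   ,  0.   , -0.004])]
```

View pics/w3.png

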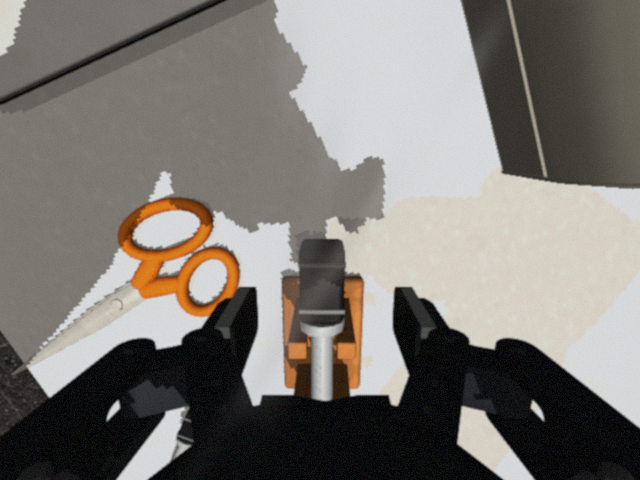

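The view from the grasp pose shows the knob between the open fingers, centred at about column 322 against the fingers' 324. I close after a small correction.

send_rows(slide=[[0.03,-0.02,0],[0,0,0],[0,0,0],[0,0,0],[0,0,0]], dr=[[0,0,0],[0,0,0],[0,0,0],[0,0,0],[0,0,0]], claw=[60,30,15,10,10], newtons=50)

```text
time: 5.35
tcp_pos: [492.7, 346.2, 41.6]
tool_rot: [0.0, 0.825, 0.565, 0.0]
contact_force: [1.0, 0.1, 0.2]
grip_width: 0.114
finger_force: 0.0
```

send_rows(slide=[[0,0,0],[0,0,0],[0,0,0]], dr=[[0,0,0],[0,0,0],[0,0,0]], claw=[10,10,10])

```text
time: 5.65
tcp_pos: [492.7, 346.1, 41.4]
tool_rot: [-0.0, 0.825, 0.565, -0.0]
contact_force: [-0.2, 0.5, -0.5]
grip_width: 0.117
finger_force: 0.0
```

```bash
python3 - <<'E'
from h import *
from plant import robot
s=robot.state();print(s)
w=robot.snapshot("wrist");sc=robot.snapshot("scene");t=robot.snapshot("top")
pickle.dump(dict(w=w,sc=sc,t=t),open("snap4.pkl","wb"))
for p in([493.5,342.9,42],[493.5,342.9,60],[485.3,326.4,72],[500,364,71]):print(proj(w,p))
c=np.zeros((600,800,3),np.uint8)
c[:360,:480]=cv2.resize(w["frame"],(480,360))
c[:300,480:800]=cv2.resize(sc["frame"][265:340,190:270],(320,300),interpolation=cv2.INTER_CUBIC)
c[360:600,:320]=cv2.resize(t["frame"][250:310,170:250],(320,240),interpolation=cv2.INTER_CUBIC)
c[300:600,480:800]=cv2.resize(w["frame"][220:340,260:388],(320,300),interpolation=cv2.INTER_CUBIC)
cv2.imwrite("pics/c4.png",c)
E
```

```text
{'time': 5.65, 'joints': array([ 6.12343251e-01,  4.88417936e-01, -2.02041208e-01,  8.80501286e-01,
        1.27252845e-05,  2.55312908e+00]), 'joint_vel': array([ 0.0005038 ,  0.00079479, -0.00112815,  0.00160676, -0.00085026,
       -0.00072321]), 'tau': array([ 7.58443144e-03, -5.01700187e+01,  2.25330305e+01,  2.80797074e-03,
        4.37878371e-04, -4.26179020e-05]), 'tcp_pos': array([492.70711584, 346.08919503,  41.44726433]), 'tool_rot': array([-5.38252950e-06,  8.25107761e-01,  5.64975376e-01, -8.21216892e-05]), 'contact_force': array([-0.24528129,  0.46782946, -0.51544408]), 'ft_torque': array([ 0.03818832, -0.01497379,  0.00667679]), 'finger_force': 0.0, 'grip_width': 0.1174367253287308}
[327.88108746 276.40707276]
[328.15029773 289.61819082]
[324.89507735 334.0142283 ]
[325.03047481 255.58682067]
```

View pics/c4.png

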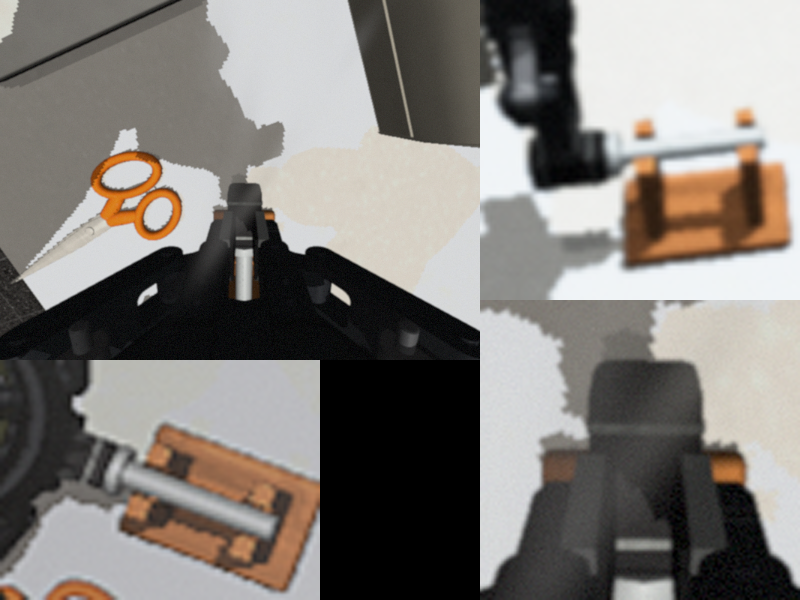

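```bash
python3 - <<'E'
from h import *
d4=pickle.load(open("snap4.pkl","rb"));w=d4["w"];sc=d4["sc"]
q=[-5.38e-06,.825107761,.564975376,-8.2e-05];r=R.from_quat([q[1],q[2],q[3],q[0]]);tcp=np.array([492.7,346.1,41.4])
def tool(u,v,dep):
    o,d=ray(w,u,v);return r.inv().apply(o+d*dep-tcp).round(1)
for n,u,v,gap,px in[("open60",324,290,60,146),("open85",327,298,85,210),("now",326,276,10,34),("now22",326,276,22,34)]:
    print(n,tool(u,v,341*gap/px))
w3=cv2.imread("pics/w3.png",0)
for r_ in(286,290,294,300,310,320,330):print(r_,w3[r_,225:265:2].tolist(),w3[r_,385:440:3].tolist())
g=cv2.cvtColor(w["frame"],cv2.COLOR_BGR2GRAY)
print()
for r_ in(240,250,260,266,272,278,284,290,300,310,320,330):print(r_,g[r_,284:370:2].tolist())
for p in(tcp,tcp+[0,0,19],tcp+[0,0,30]):print(proj(sc,p))
E
```

```text
open60 [ 11.4  -0.1 -50.4]
open85 [  9.1   1.1 -53.2]
now [ 31.8   0.6 -86. ]
now22 [-13.2   0.9  26.3]
286 [99, 130, 140, 140, 135, 121, 127, 168, 169, 173, 177, 175, 172, 172, 173, 182, 216, 214, 216, 215] [209, 209, 210, 195, 163, 167, 171, 171, 171, 195, 208, 213, 213, 210, 211, 210, 211, 207, 209]
290 [118, 138, 143, 142, 128, 95, 54, 48, 52, 52, 49, 46, 20, 13, 1, 58, 190, 217, 217, 215] [213, 208, 210, 126, 16, 19, 52, 53, 54, 60, 194, 212, 213, 210, 212, 211, 204, 212, 210]
294 [137, 139, 139, 128, 96, 53, 44, 53, 51, 49, 47, 20, 16, 26, 15, 32, 173, 216, 216, 213] [218, 214, 216, 93, 14, 24, 34, 53, 48, 50, 83, 207, 210, 208, 208, 208, 207, 208, 211]
300 [12, 8, 13, 45, 49, 51, 47, 49, 49, 36, 10, 11, 11, 17, 18, 21, 169, 217, 215, 214] [216, 214, 217, 76, 17, 20, 19, 27, 50, 51, 47, 47, 22, 14, 82, 187, 211, 214, 208]
310 [44, 48, 47, 50, 48, 45, 46, 16, 5, 18, 15, 12, 20, 8, 11, 17, 106, 213, 214, 215] [213, 217, 210, 30, 11, 14, 14, 7, 15, 32, 49, 54, 53, 49, 20, 18, 14, 80, 215]
320 [51, 47, 47, 47, 27, 18, 4, 12, 11, 8, 14, 14, 13, 22, 19, 10, 86, 206, 217, 212] [216, 2
[... 1872 characters left out ...]
63, 65, 64, 61, 51, 29, 22, 22, 19, 18, 13, 18, 35, 49, 53, 46, 41, 48, 49, 16, 16, 17, 24, 6, 18, 9]
310 [51, 60, 60, 59, 65, 74, 74, 77, 78, 76, 73, 72, 59, 56, 48, 51, 61, 60, 52, 51, 52, 54, 49, 50, 48, 48, 25, 6, 10, 11, 44, 46, 46, 47, 48, 45, 41, 4, 3, 18, 14, 14, 7]
320 [66, 61, 63, 66, 66, 59, 70, 82, 86, 89, 86, 64, 43, 43, 30, 55, 73, 68, 73, 78, 74, 73, 71, 68, 66, 67, 39, 0, 16, 24, 46, 76, 77, 72, 64, 32, 20, 18, 14, 7, 0, 10, 9]
330 [68, 65, 64, 64, 54, 62, 56, 53, 48, 38, 49, 43, 34, 31, 22, 53, 66, 54, 52, 53, 52, 52, 49, 55, 53, 63, 42, 6, 22, 14, 31, 23, 11, 9, 2, 20, 9, 4, 6, 2, 18, 5, 18]
[212.90314441 310.3107158 ]
[211.43629569 304.31672988]
[210.56776267 300.76764218]
```

The fingers closed to 10 mm with no force. From the image scale they appear to have closed above the knob. I open, go 15 mm lower and close again.

send_rows(slide=[[0,0,0],[0,0,0],[0,0,0.1],[0,0,0.1],[0,0,0.1]], dr=[[0,0,0],[0,0,0],[0,0,0],[0,0,0],[0,0,0]], claw=[50,50,50,50,50])

```text
time: 6.3
tcp_pos: [492.6, 346.0, 25.9]
tool_rot: [-0.0, 0.825, 0.565, -0.0]
contact_force: [-0.5, -0.5, 0.3]
grip_width: 0.585
finger_force: 0.0
```

send_rows(slide=[[0,0,0],[0,0,0],[0,0,0],[0,0,0],[0,0,0]], dr=[[0,0,0],[0,0,0],[0,0,0],[0,0,0],[0,0,0]], claw=[30,20,10,10,10])

```text
time: 6.8
tcp_pos: [492.8, 346.2, 26.6]
tool_rot: [-0.0, 0.825, 0.565, 0.0]
contact_force: [-0.3, -0.6, -1.1]
grip_width: 0.237
finger_force: 51.7
```

The grip now holds: 51.7 N at about 20 mm. The real fingertips therefore sit roughly 35–40 mm above the stated TCP and only catch the knob's top. I open again and go lower carefully, watching the force.

send_rows(slide=[[0,0,0],[0,0,0],[0,0,0.1],[0,0,0.05],[0,0,0.05]], dr=[[0,0,0],[0,0,0],[0,0,0],[0,0,0],[0,0,0]], claw=[50,50,50,50,50])

```text
time: 7.3
tcp_pos: [492.5, 346.0, 16.0]
tool_rot: [0.0, 0.825, 0.565, -0.0]
contact_force: [0.2, 0.0, -0.4]
grip_width: 0.582
finger_force: 0.0
```

send_rows(slide=[[0,0,0.05],[0,0,0.05],[0,0,0.05],[0,0,0]], dr=[[0,0,0],[0,0,0],[0,0,0],[0,0,0]], claw=[50,50,50,50])

```text
time: 7.7
tcp_pos: [492.5, 345.9, 8.5]
tool_rot: [-0.0, 0.825, 0.565, -0.0]
contact_force: [-0.3, -0.7, 0.1]
grip_width: 0.588
finger_force: 0.0
```

```bash
python3 - <<'E'
from h import *
from plant import robot
s=robot.state();print(s["tcp_pos"],s["contact_force"])
w=robot.snapshot("wrist");sc=robot.snapshot("scene");t=robot.snapshot("top")
pickle.dump(dict(w=w,sc=sc,t=t,s=s),open("snap5.pkl","wb"))
c=np.zeros((600,800,3),np.uint8)
c[:300,:400]=cv2.resize(w["frame"],(400,300))
c[:300,400:800]=cv2.resize(sc["frame"][265:340,170:270],(400,300),interpolation=cv2.INTER_CUBIC)
c[300:600,:400]=cv2.resize(w["frame"][230:410,210:450],(400,300),interpolation=cv2.INTER_CUBIC)
c[300:600,400:800]=cv2.resize(t["frame"][240:315,160:260],(400,300),interpolation=cv2.INTER_CUBIC)
cv2.imwrite("pics/c5.png",c)
E
```

```text
[492.4793519  345.93533931   8.5412275 ] [-0.29058423 -0.73518453  0.0972757 ]
```

View pics/c5.png

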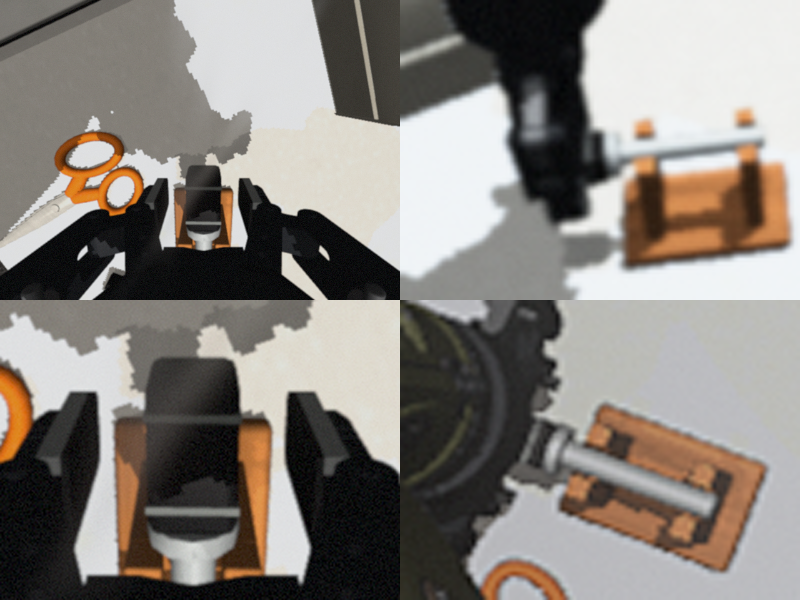

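```bash
python3 - <<'E'
from h import *
d=pickle.load(open("snap5.pkl","rb"));sc=d["sc"];w=d["w"];s=d["s"];r=rot(s)
for y in(-33,-27,27):
  for x in(-11,11):
    print(y,x,[(z,proj(sc,s["tcp_pos"]+r.apply([x,y,-z])).round(0).tolist()) for z in(0,10,20,30,40)])
g=cv2.cvtColor(sc["frame"],cv2.COLOR_BGR2GRAY)
for v in range(306,328,2):print(v,g[v,196:224].tolist())
E
```

```text
-33 -11 [(0, [221.0, 332.0]), (10, [220.0, 329.0]), (20, [219.0, 326.0]), (30, [219.0, 323.0]), (40, [218.0, 320.0])]
-33 11 [(0, [210.0, 334.0]), (10, [209.0, 331.0]), (20, [208.0, 328.0]), (30, [207.0, 325.0]), (40, [207.0, 321.0])]
-27 -11 [(0, [221.0, 330.0]), (10, [220.0, 327.0]), (20, [219.0, 324.0]), (30, [219.0, 321.0]), (40, [218.0, 318.0])]
-27 11 [(0, [210.0, 331.0]), (10, [209.0, 328.0]), (20, [208.0, 325.0]), (30, [208.0, 322.0]), (40, [207.0, 319.0])]
27 -11 [(0, [221.0, 310.0]), (10, [220.0, 307.0]), (20, [219.0, 304.0]), (30, [219.0, 301.0]), (40, [218.0, 298.0])]
27 11 [(0, [210.0, 311.0]), (10, [210.0, 308.0]), (20, [209.0, 305.0]), (30, [208.0, 302.0]), (40, [207.0, 299.0])]
306 [241, 229, 173, 79, 22, 14, 12, 17, 18, 22, 20, 16, 13, 9, 11, 10, 11, 13, 15, 18, 24, 24, 18, 12, 18, 55, 91, 110]
308 [243, 240, 218, 145, 59, 15, 10, 10, 8, 13, 12, 14, 13, 12, 9, 12, 13, 12, 16, 20, 21, 20, 16, 10, 10, 29, 63, 88]
310 [234, 220, 191, 142, 74, 25, 12, 15, 18, 24, 27, 25, 24, 23, 21, 13, 13, 16, 30, 41, 43, 43, 52, 79, 108, 141, 191, 218]
312 [150, 147, 144, 131, 99, 52, 
[... 364 characters left out ...]
 149, 141, 143, 141, 142, 141, 142, 139, 127, 95, 49, 19, 16, 11, 16, 13, 12, 19, 40, 86, 157, 218, 235, 238, 239, 239, 237]
320 [149, 142, 143, 143, 141, 142, 143, 141, 138, 139, 121, 90, 59, 62, 96, 127, 141, 148, 170, 198, 220, 231, 237, 237, 238, 238, 239, 233]
322 [141, 142, 140, 142, 142, 141, 142, 141, 140, 141, 139, 133, 125, 140, 194, 224, 228, 228, 229, 231, 229, 215, 211, 208, 211, 214, 229, 236]
324 [142, 142, 142, 141, 143, 141, 143, 142, 143, 142, 145, 143, 141, 140, 135, 132, 125, 125, 125, 124, 124, 121, 119, 118, 119, 129, 158, 182]
326 [141, 142, 143, 142, 141, 140, 142, 142, 142, 142, 142, 141, 140, 139, 134, 122, 114, 112, 111, 110, 111, 112, 111, 111, 113, 115, 127, 139]
```

The scene crop shows the near fingertip's lower edge at row ~320, col 208. That puts the real tips at z≈46, astride the knob. The wrist crop shows the knob centred between the pads, so I close here.

send_rows(slide=[[0,0,0],[0,0,0],[0,0,0],[0,0,0],[0,0,0]], dr=[[0,0,0],[0,0,0],[0,0,0],[0,0,0],[0,0,0]], claw=[30,20,10,10,10], newtons=50)

```text
time: 8.35
tcp_pos: [492.9, 346.2, 9.2]
tool_rot: [-0.0, 0.825, 0.565, 0.0]
contact_force: [-0.0, -1.2, 1.9]
grip_width: 0.243
finger_force: 51.8
```

send_rows(slide=[[0,0,-0.1],[0,0,-0.2],[0,0,-0.3],[0,0,-0.4],[0,0,-0.4]], dr=[[0,0,0],[0,0,0],[0,0,0],[0,0,0],[0,0,0]], claw=[10,10,10,10,10])

```text
time: 8.85
tcp_pos: [492.7, 346.0, 80.2]
tool_rot: [-0.0, 0.825, 0.565, -0.0]
contact_force: [0.7, 0.3, -0.4]
grip_width: 0.246
finger_force: 51.6
```

```bash
python3 - <<'E'
from h import *
from plant import robot
s=robot.state();print(s["tcp_pos"],s["joints"])
# pin frame in tool: knob at TCP, pin dir = -tool x. Want knob centre so that nose is ~60mm out of face; face y ~ 7+26
for p in([520,230,70],[532,190,70]):print(go(s,p,0.0))
E
```

```text
[492.66288803 346.02408239  80.1928613 ] [ 6.12281887e-01  4.56065981e-01 -1.46124460e-01  9.68725867e-01
  3.81187611e-05  2.55306545e+00]
[array([-1.966,  1.349,  0.204]), array([-0.  ,  0.  , -0.37])]
[array([-2.625,  1.862,  0.204]), array([-0.  ,  0.  , -0.37])]
```

send_rows(slide=[[0,0,-0.3],[0,0,-0.3],[0,0,-0.3],[-0.6,0,0],[-0.8,0.1,0]], dr=[[0,0,-0.13],[0,0,-0.13],[0,0,-0.11],[0,0,0],[0,0,0]], claw=[10,10,10,10,10])

```text
time: 9.35
tcp_pos: [498.2, 277.3, 125.4]
tool_rot: [0.0, 0.706, 0.708, 0.001]
contact_force: [0.4, -0.5, -1.3]
grip_width: 0.251
finger_force: 51.7
```

send_rows(slide=[[-0.8,0.1,0],[-0.8,0.1,0],[-0.8,0.05,0],[-0.8,0,0],[-0.5,0,0]], dr=[[0,0,0],[0,0,0],[0,0,0],[0,0,0],[0,0,0]], claw=[10,10,10,10,10])

```text
time: 9.85
tcp_pos: [510.0, 88.6, 124.8]
tool_rot: [0.0, 0.708, 0.706, -0.0]
contact_force: [-0.4, 0.6, -1.6]
grip_width: 0.249
finger_force: 51.7
```

send_rows(slide=[[0,0,0],[0,0,0]], dr=[[0,0,0],[0,0,0]], claw=[10,10])

```text
time: 10.05
tcp_pos: [510.5, 90.9, 124.7]
tool_rot: [0.0, 0.708, 0.707, 0.001]
contact_force: [0.0, 0.2, -0.2]
grip_width: 0.247
finger_force: 51.6
```

```bash
cat > ring.py <<'E'
from h import *
def ring(c,u0,v0,r=30):
    f=c["frame"];h=cv2.cvtColor(f,cv2.COLOR_BGR2HSV)
    m=((h[...,0]>14)&(h[...,0]<40)&(h[...,1]>60)&(h[...,2]>30)).astype(np.uint8)
    k=np.zeros_like(m);k[max(0,int(v0-r)):int(v0+r),max(0,int(u0-r)):int(u0+r)]=1;m&=k
    ys,xs=np.nonzero(m)
    if len(xs)<4:return None,len(xs)
    e=cv2.fitEllipse(cv2.convexHull(np.column_stack([xs,ys]).astype(np.float32))) if len(xs)>8 else ((xs.mean(),ys.mean()),0,0)
    return (xs.mean().round(2),ys.mean().round(2),xs.min(),xs.max(),ys.min(),ys.max(),e),len(xs)
E
python3 - <<'E'
from ring import *
from plant import robot
s=robot.state();print(s["tcp_pos"],s["tool_rot"])
w=robot.snapshot("wrist");pickle.dump(dict(w=w,s=s),open("snap6.pkl","wb"))
d0=pickle.load(open("snap0.pkl","rb"));w1=pickle.load(open("snap1.pkl","rb"))["w"]
g=[533,33,75]
for n,c,uv in(("w1",w1,(373,290)),("scene",d0["scene"],proj(d0["scene"],g)),("w6",w,proj(w,g))):print(n,uv,ring(c,*uv,30 if n!="scene" else 12))
E
```

```text
[510.51298375  90.85278371 124.7045337 ] [5.36823681e-05 7.07610812e-01 7.06602165e-01 5.62356267e-04]
w1 (373, 290) ((np.float64(371.69), np.float64(288.41), np.int64(361), np.int64(383), np.int64(281), np.int64(295), ((371.9796447753906, 288.06103515625), (11.78040885925293, 24.20560646057129), 66.03278350830078)), 98)
scene [331.24722627 236.93333597] (None, 0)
w6 [354.84601789 319.82443118] (None, 0)
```

send_rows(slide=[[-0.3,0,0],[-0.4,0,0],[0,0,0],[0,0,0]], dr=[[0,0,0],[0,0,0],[0,0,0],[0,0,0]], claw=[10,10,10,10])

```text
time: 10.5
tcp_pos: [510.3, 56.4, 124.0]
tool_rot: [-0.0, 0.707, 0.707, 0.0]
contact_force: [0.7, -0.1, -1.0]
grip_width: 0.242
finger_force: 51.6
```

```bash
python3 - <<'E'
from ring import *
from plant import robot
s=robot.state();print(s["tcp_pos"],s["tool_rot"])
w=robot.snapshot("wrist");t=robot.snapshot("top");sc=robot.snapshot("scene");pickle.dump(dict(w=w,s=s,t=t,sc=sc),open("snap7.pkl","wb"))
d0=pickle.load(open("snap0.pkl","rb"));w1=pickle.load(open("snap1.pkl","rb"))["w"]
uv=proj(w,[533,33,75]);r=ring(w,*uv,35);print(uv,r)
if r[0]: print(tri([(w1,371.98,288.06),(w,*r[0][6][0])]))
c=np.zeros((600,800,3),np.uint8)
c[:360,:480]=cv2.resize(w["frame"],(480,360))
u,v=map(int,uv);c[:240,480:800]=cv2.resize(w["frame"][v-45:v+45,u-60:u+60],(320,240),interpolation=cv2.INTER_CUBIC)
c[240:600,480:800]=cv2.resize(d0["top"]["frame"][195:335,330:330+124],(320,360),interpolation=cv2.INTER_CUBIC)
c[360:600,:480]=cv2.resize(d0["scene"]["frame"][205:265,280:400],(480,240),interpolation=cv2.INTER_CUBIC)
cv2.imwrite("pics/c7.png",c)
E
```

```text
[510.26887031  56.40321862 124.01204199] [-1.64430596e-04  7.07046021e-01  7.07167510e-01  9.95655459e-05]
[356.22473471 277.21999238] ((np.float64(353.5), np.float64(280.0), np.int64(351), np.int64(362), np.int64(275), np.int64(298), ((np.float64(353.5), np.float64(280.0)), 0, 0)), 8)
(array([522.13036349,  69.33745059, 160.57645564]), [3.1, 3.1])
```

View pics/c7.png

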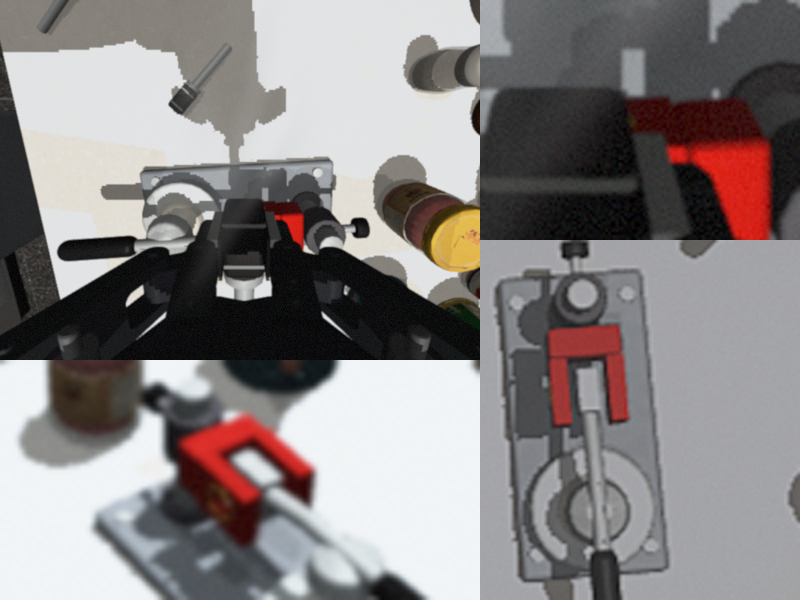

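The pin is held straight with its knob between the pads. In the wrist view the knob hides the ring. In the original scene image the ring shows at about (334.5,240). I shift sideways to see it.

send_rows(slide=[[-0.1,-0.45,0],[-0.1,-0.45,0],[0,0,0],[0,0,0]], dr=[[0,0,0],[0,0,0],[0,0,0],[0,0,0]], claw=[10,10,10,10])

```text
time: 11.05
tcp_pos: [465.5, 46.6, 124.3]
tool_rot: [0.0, 0.707, 0.707, 0.0]
contact_force: [-0.6, 0.5, -0.9]
grip_width: 0.247
finger_force: 51.6
```

```bash
python3 - <<'E'
from ring import *
from plant import robot
s=robot.state();print(s["tcp_pos"],s["tool_rot"])
w=robot.snapshot("wrist");pickle.dump(dict(w=w,s=s),open("snap8.pkl","wb"))
d0=pickle.load(open("snap0.pkl","rb"));w1=pickle.load(open("snap1.pkl","rb"))["w"]
uv=proj(w,[530,33,75]);r=ring(w,*uv,30);print(uv,r)
if r[0]: print(tri([(w1,371.98,288.06),(w,*r[0][6][0])]),tri([(w1,371.98,288.06),(w,*r[0][6][0]),(d0["scene"],334.5,240)]))
print(tri([(w1,371.98,288.06),(d0["scene"],334.5,240)]))
h=cv2.cvtColor(d0["scene"]["frame"],cv2.COLOR_BGR2HSV)[232:248,326:344]
print("\n".join(" ".join("%3d/%3d/%3d"%tuple(p) for p in row) for row in h[::1]))
E
```

```text
[465.49880983  46.60248047 124.25033465] [2.51375650e-04 7.06838496e-01 7.07374777e-01 4.48907884e-04]
[415.20280265 264.2188702 ] ((np.float64(401.01), np.float64(265.18), np.int64(385), np.int64(417), np.int64(259), np.int64(271), ((400.67706298828125, 264.95751953125), (12.472064018249512, 33.478240966796875), 91.13313293457031)), 160)
(array([519.22512918,  33.19556883,  76.85265291]), [0.1, 0.1]) (array([519.31911172,  32.70193725,  75.68623693]), [0.1, 0.2, 0.1])
(array([519.17523954,  32.73712354,  75.73443378]), [0.0, 0.0])
  2/207/ 53   1/221/ 52   1/199/ 55   1/217/ 54   2/223/ 64   1/210/102   1/212/143   1/210/182   1/210/203   1/206/209   1/207/206   1/199/192   1/168/162 179/ 82/133 150/  7/143 102/ 13/189  98/ 13/217  98/  9/229
  0/202/ 53   1/224/ 50   1/211/ 52   0/196/ 52   1/197/ 53   1/218/ 62   1/209/ 94   1/214/138   1/212/179   1/208/201   1/207/208   1/205/206   1/198/193   1/168/164 179/ 95/132 170/ 17/132 103/ 13/178  96/ 12/216
  0/191/ 52   2/221/ 52   1/206/ 52   0/215/ 51 179/224/ 49   1/194/ 54   1/217/ 60   1/211/ 92   1/208/140   1/209/181   1/208/20
[... 2193 characters left out ...]
/ 49   2/208/ 49   2/208/ 49   2/199/ 50 178/191/ 48
120/ 31/ 33 100/ 23/ 34 108/ 31/ 41 108/ 25/ 51 109/ 30/ 68 111/ 28/ 91 110/ 22/104 159/ 19/ 92   2/ 65/ 74   7/145/ 65  10/191/ 56   7/197/ 53   3/208/ 49   3/228/ 48   2/218/ 48   3/223/ 48   1/217/ 47   1/168/ 50
110/ 29/ 52 110/ 27/ 57 108/ 34/ 75 105/ 27/ 95 107/ 31/117 104/ 30/127 105/ 26/117 125/ 16/ 93 166/ 41/ 69   1/ 97/ 55   3/161/ 54   3/201/ 52   1/200/ 51 179/213/ 49   0/195/ 51   0/218/ 48 179/207/ 48   0/132/ 56
107/ 33/ 69 107/ 29/ 78 106/ 28/101 107/ 32/111 105/ 33/108 104/ 31/107 109/ 29/ 96 107/ 28/ 83 128/ 14/ 71 168/ 41/ 62 179/104/ 54   0/179/ 50 179/219/ 49   0/205/ 51   2/213/ 48 179/207/ 48   1/218/ 48 177/132/ 56
```

The ring centre triangulates to about (519.2, 33, 76.3), with three views agreeing within 0.2 mm. Next I need the press yaw from the long straight base edge in the top image.

```bash
python3 - <<'E'
from h import *
d0=pickle.load(open("snap0.pkl","rb"));t=d0["top"];g=cv2.GaussianBlur(cv2.cvtColor(t["frame"],cv2.COLOR_BGR2GRAY),(3,3),0).astype(float)
def sub(p):  # strongest edge sub-pixel
    d=np.abs(np.diff(p));k=int(d.argmax());k=min(max(k,1),len(d)-2);w=d[k-1:k+2];return k-1+(w*np.arange(3)).sum()/w.sum()+.5
def yaw(P,z):
    P=np.array(P);vx,vy,x0,y0=cv2.fitLine(P.astype(np.float32),cv2.DIST_HUBER,0,.01,.01).ravel()
    n=np.abs((P-[x0,y0])@[-vy,vx]);A=at(t,x0-50*vx,y0-50*vy,z);B=at(t,x0+50*vx,y0+50*vy,z);d=B-A
    return np.degrees(np.arctan2(d[1],d[0])).round(2),n.mean().round(2),at(t,x0,y0,z).round(1)
R_=[(391+(v-206)*.085-7+sub(g[v,int(391+(v-206)*.085)-7:int(391+(v-206)*.085)+12]),v) for v in range(214,318,2)]
R_=[(int(391+(v-206)*.085)-7+sub(g[v,int(391+(v-206)*.085)-7:int(391+(v-206)*.085)+12]),v) for v in range(214,318,2)]
print("right",yaw(R_,14))
L=[(int(337+(v-210)*.076)-8+sub(g[v,int(337+(v-210)*.076)-8:int(337+(v-210)*.076)+8]),v) for v in range(216,322,2)]
print("left",yaw(L,14))
Bm=[(u,int(327.5-(u-345)*.08)-7+sub(g[int(327.5-(u-345)*.08)-7:int(327.5-(u-345)*.08)+7,u])) for u in list(range(350,368))+list(range(388,399))]
print("bottom",yaw(Bm,14))
# right outer edge of red head
h=cv2.cvtColor(t["frame"],cv2.COLOR_BGR2HSV);m=((h[...,0]<8)|(h[...,0]>172))&(h[...,1]>120)&(h[...,2]>90)
b=t["frame"].astype(float);red=b[...,2]-b[...,1]
E_=[(378+sub(red[v,378:396]),v) for v in range(232,262)];print("earR",yaw(E_,94))
from scipy.spatial.transform import Rotation
E
```

```text
right (np.float64(-176.62), np.float64(0.09), array([504.6, -49.2,  14. ]))
left (np.float64(-176.45), np.float64(0.49), array([534. ,  65.4,  14. ]))
bottom (np.float64(-87.15), np.float64(1.51), array([389.4,   0.9,  14. ]))
earR (np.float64(-175.87), np.float64(1.69), array([527. , -18.3,  94. ]))
```

```bash
cat > tgt.py <<'E'
from h import *
YAW=np.radians(3.4);PY=np.array([-np.sin(YAW),np.cos(YAW),0]);H=np.array([519.2,33.0,76.3]);OFF=50.8
def tcp(d,h=H): return h+PY*(101.2+d)-[0,0,OFF]   # d = nose distance outside face
E
python3 - <<'E'
from tgt import *
from plant import robot
s=robot.state();p=tcp(15)+[0,0,98];print(p,go(s,p,YAW))
E
```

```text
[512.30859939 148.995468   123.5       ] [array([2.047, 0.923, 0.018]), array([ 0.002, -0.   , -0.059])]
```

send_rows(slide=[[0.5,0.23,0],[0.5,0.23,0],[0.5,0.23,0],[0.55,0.23,0],[0,0,0]], dr=[[0,0,0],[0,0,0],[0,0,0],[0,0,0],[0.002,0,-0.059]], claw=[10,10,10,10,10])

```text
time: 11.6
tcp_pos: [514.7, 152.6, 124.1]
tool_rot: [-0.0, 0.684, 0.729, 0.001]
contact_force: [0.1, 0.0, -1.0]
grip_width: 0.247
finger_force: 51.6
```

send_rows(slide=[[0,0,0.4],[0,0,0.5],[0,0,0.5],[0,0,0.4],[0,0,0.15]], dr=[[0,0,0],[0,0,0],[0,0,0],[0,0,0],[0,0,0]], claw=[10,10,10,10,10])

```text
time: 12.1
tcp_pos: [510.5, 148.8, 24.4]
tool_rot: [-0.001, 0.686, 0.728, -0.002]
contact_force: [-0.9, 0.2, -1.0]
grip_width: 0.243
finger_force: 51.7
```

send_rows(slide=[[0,0,0],[0,0,0],[0,0,0]], dr=[[0,0,0],[0,0,0],[0,0,0]], claw=[10,10,10])

```text
time: 12.4
tcp_pos: [512.5, 149.1, 27.7]
tool_rot: [-0.0, 0.686, 0.728, 0.0]
contact_force: [0.7, 0.5, 0.5]
grip_width: 0.244
finger_force: 51.7
```

```bash
python3 - <<'E'
from tgt import *
from plant import robot
s=robot.state();print(s["tcp_pos"],s["contact_force"],go(s,tcp(15),YAW))
w=robot.snapshot("wrist");t=robot.snapshot("top");sc=robot.snapshot("scene");pickle.dump(dict(w=w,s=s,t=t,sc=sc),open("snap9.pkl","wb"))
nose=s["tcp_pos"]+[0,0,OFF]+rot(s).apply([-101.2,0,0]);print("nose pred",nose,proj(t,nose),proj(sc,nose),"hole",proj(t,H),proj(sc,H))
c=np.zeros((600,800,3),np.uint8)
u,v=map(int,proj(sc,nose));c[:300,:400]=cv2.resize(sc["frame"][v-30:v+30,u-40:u+40],(400,300),interpolation=cv2.INTER_CUBIC)
u2,v2=map(int,proj(t,nose));c[:300,400:]=cv2.resize(t["frame"][v2-30:v2+30,u2-40:u2+40],(400,300),interpolation=cv2.INTER_CUBIC)
c[300:,:400]=cv2.resize(w["frame"],(400,300));print((u,v),(u2,v2))
cv2.imwrite("pics/c9.png",c)
E
```

```text
[512.49229909 149.05410798  27.69923789] [0.71296802 0.45154872 0.50548993] [array([-0.001, -0.004,  0.044]), array([ 0.001, -0.001, -0.   ])]
nose pred [518.46440471  48.03049808  78.43445615] [348.67570997 255.32414821] [329.09877397 241.51061243] hole [356.85147189 254.89056772] [334.40152885 239.85175663]
(329, 241) (348, 255)
```

View pics/c9.png

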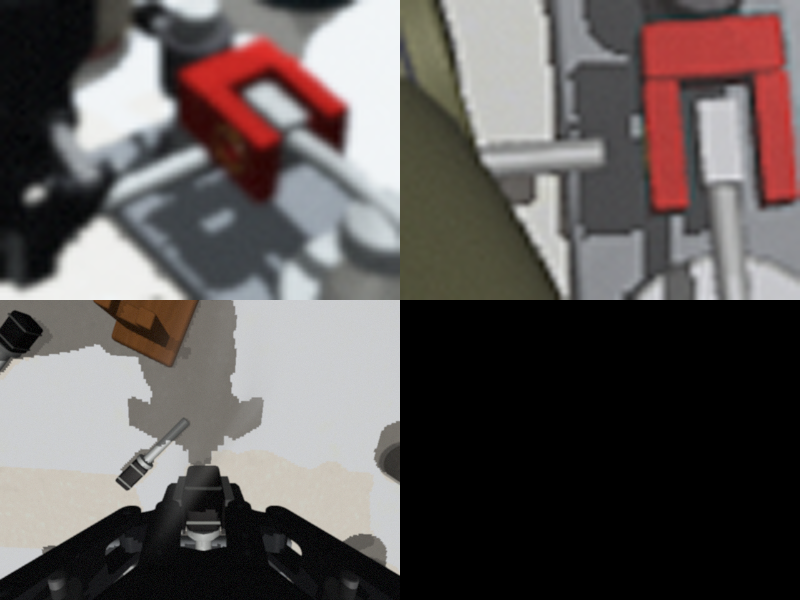

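Top crop: the nose is at about (349,255.4), against a predicted (348.7,255.3), so it agrees. The scene crop shows the pin lined up on the ringed hole. I check the height offset numerically along the shank in the scene and top images.

```bash
python3 - <<'E'
from tgt import *
d=pickle.load(open("snap9.pkl","rb"));s=d["s"];r=rot(s)
for n in("sc","t"):
  c=d[n];g=cv2.cvtColor(c["frame"],cv2.COLOR_BGR2GRAY).astype(np.float32)
  for x in(-60,-68,-76,-84,-90,-95):
    P=s["tcp_pos"]+[0,0,OFF]+r.apply([x,0,0]);p=proj(c,P);q=proj(c,P+r.apply([-5,0,0]));e=(q-p)/np.linalg.norm(q-p);nrm=np.array([-e[1],e[0]])*np.sign(e[0])
    k=np.arange(-8,8.01,.5);S=(p+k[:,None]*nrm).astype(np.float32)
    v=cv2.remap(g,S[:,:1].copy(),S[:,1:].copy(),cv2.INTER_LINEAR).ravel()
    rad=np.linalg.norm(proj(c,P+[0,0,6])-p)if n=="sc" else np.linalg.norm(proj(c,P+[6,0,0])-p)
    print(n,x,p.round(1),round(float(rad),1),v.astype(int).tolist())
E
```

```text
sc -60 [314.3 248.2] 2.0 [168, 163, 161, 159, 160, 160, 149, 136, 119, 104, 117, 136, 165, 192, 208, 210, 200, 178, 155, 129, 105, 108, 116, 132, 149, 156, 156, 152, 143, 131, 119, 109, 112]
sc -68 [317.2 246.9] 2.0 [160, 160, 159, 157, 148, 135, 117, 97, 86, 84, 93, 125, 160, 185, 210, 208, 200, 178, 154, 130, 112, 105, 118, 134, 145, 153, 141, 127, 107, 89, 77, 71, 69]
sc -76 [320.1 245.6] 2.0 [103, 97, 95, 92, 85, 78, 68, 66, 64, 74, 91, 121, 159, 187, 205, 213, 199, 181, 155, 126, 103, 81, 74, 75, 82, 93, 99, 94, 88, 79, 71, 68, 66]
sc -84 [323.  244.3] 2.0 [140, 121, 103, 83, 68, 54, 42, 38, 43, 54, 84, 118, 156, 191, 204, 208, 198, 179, 155, 128, 101, 80, 65, 65, 65, 65, 65, 66, 67, 67, 67, 67, 67]
sc -90 [325.1 243.3] 2.0 [110, 86, 66, 55, 47, 45, 46, 48, 51, 61, 86, 117, 154, 191, 204, 209, 197, 178, 153, 126, 100, 81, 68, 68, 70, 71, 73, 74, 72, 69, 67, 66, 67]
sc -95 [326.9 242.5] 2.0 [72, 60, 51, 49, 48, 49, 50, 52, 54, 65, 80, 109, 149, 180, 199, 211, 197, 180, 154, 126, 100, 76, 68, 74, 85, 94, 100, 92, 82, 75, 70, 67, 67]
t -60 [326.2 257.1] 3.3 [196, 196, 195, 196, 197
[... 320 characters left out ...]
9 256.4] 3.3 [196, 197, 196, 196, 196, 196, 199, 202, 183, 158, 147, 139, 150, 165, 176, 187, 179, 167, 149, 131, 122, 116, 131, 154, 167, 176, 178, 177, 179, 180, 180, 179, 186]
t -84 [339.3 256.1] 3.3 [97, 95, 93, 89, 88, 85, 80, 66, 58, 86, 116, 135, 153, 173, 190, 188, 184, 168, 151, 134, 117, 95, 76, 89, 97, 99, 100, 96, 90, 88, 86, 81, 74]
t -90 [342.6 255.8] 3.3 [135, 129, 108, 88, 70, 79, 104, 111, 108, 115, 128, 140, 151, 168, 188, 191, 183, 170, 153, 135, 116, 106, 104, 104, 106, 107, 106, 105, 103, 102, 101, 99, 96]
t -95 [345.3 255.6] 3.3 [75, 75, 74, 74, 73, 72, 71, 70, 76, 86, 113, 138, 153, 168, 183, 194, 184, 172, 154, 137, 117, 99, 85, 74, 72, 71, 73, 76, 74, 74, 74, 74, 74]
```

```bash
cat > st.py <<'E'
from tgt import *
from plant import robot
def avg(n=5):
    P=[];F=[]
    for i in range(n):
        s=robot.state();P.append(s["tcp_pos"].copy());F.append(s["contact_force"].copy())
        robot.snapshot("top")
    s["tcp_pos"]=np.mean(P,0);s["sd"]=np.std(P,0);s["F"]=np.mean(F,0);return s
def rep(n=5):
    s=avg(n);nose=s["tcp_pos"]+[0,0,OFF]+rot(s).apply([-101.2,0,0]);D=nose-H
    ax=np.array([np.cos(YAW),np.sin(YAW),0])
    print("t",s["time"],"tcp",s["tcp_pos"].round(2),"sd",s["sd"].round(2),"F",s["F"].round(1),"nose rel hole x %.2f y %.2f z %.2f"%(D@ax,D@PY,D[2]),"rot",go(s,s["tcp_pos"],YAW)[1])
E
python3 -c "
from st import rep
rep()"
```

```text
t 12.75 tcp [511.56 148.73  27.14] sd [0.25 0.08 0.22] F [-0.1 -0.2 -0.7] nose rel hole x -0.80 y 14.78 z 1.62 rot [-0.001 -0.    -0.   ]
```

send_rows(slide=[[-0.06,0.012,0.02],[-0.06,0,0.02],[-0.06,0,0],[0,0,0],[0,0,0]], dr=[[0,0,0],[0,0,0],[0,0,0],[0,0,0],[0,0,0]], claw=[10,10,10,10,10])

```text
time: 13.3
tcp_pos: [512.2, 139.5, 24.5]
tool_rot: [-0.001, 0.686, 0.728, -0.001]
contact_force: [0.5, 0.4, -0.6]
grip_width: 0.25
finger_force: 51.7
```

```bash
python3 -c "
from st import rep
rep()"
```

```text
t 13.5 tcp [512.23 139.64  24.51] sd [0.03 0.09 0.03] F [ 0.1  0.2 -0.8] nose rel hole x -0.65 y 5.66 z -1.00 rot [-0.002 -0.    -0.   ]
```

send_rows(slide=[[-0.03,0.006,-0.008],[-0.03,0,0],[-0.02,0,0],[0,0,0]], dr=[[0,0,0],[0,0,0],[0,0,0],[0,0,0]], claw=[10,10,10,10])

```text
time: 13.95
tcp_pos: [512.7, 135.5, 24.9]
tool_rot: [-0.001, 0.686, 0.728, -0.001]
contact_force: [-1.6, -0.1, -0.4]
grip_width: 0.246
finger_force: 51.7
```

send_rows(slide=[[-0.02,0,0],[0,0,0]], dr=[[0,0,0],[0,0,0]], claw=[10,10])

```text
time: 14.15
tcp_pos: [512.8, 134.6, 24.9]
tool_rot: [-0.001, 0.686, 0.728, -0.001]
contact_force: [-0.2, -0.2, -0.9]
grip_width: 0.245
finger_force: 51.7
```

send_rows(slide=[[-0.02,0,0],[0,0,0]], dr=[[0,0,0],[0,0,0]], claw=[10,10])

```text
time: 14.35
tcp_pos: [512.8, 133.6, 24.9]
tool_rot: [-0.001, 0.686, 0.728, -0.001]
contact_force: [0.6, -0.5, -0.2]
grip_width: 0.245
finger_force: 51.7
```

```bash
python3 -c "
from st import rep
rep(3)"
```

```text
t 14.45 tcp [512.84 133.66  24.9 ] sd [0.02 0.03 0.  ] F [ 0.4 -0.3 -0.9] nose rel hole x -0.41 y -0.34 z -0.61 rot [-0.002 -0.    -0.   ]
```

Nominally at the face with no contact yet, so I continue in 1 mm steps.

send_rows(slide=[[-0.02,0,0],[0,0,0]], dr=[[0,0,0],[0,0,0]], claw=[10,10])

```text
time: 14.7
tcp_pos: [512.9, 132.6, 24.9]
tool_rot: [-0.001, 0.686, 0.728, -0.001]
contact_force: [-0.6, 0.1, -1.4]
grip_width: 0.249
finger_force: 51.7
```

send_rows(slide=[[-0.02,0,0],[0,0,0]], dr=[[0,0,0],[0,0,0]], claw=[10,10])

```text
time: 14.9
tcp_pos: [513.0, 131.6, 24.9]
tool_rot: [-0.001, 0.686, 0.728, -0.001]
contact_force: [-0.3, -0.6, -0.9]
grip_width: 0.249
finger_force: 51.6
```

```bash
python3 -c "
from st import rep
rep(3)"
```

```text
t 15.0 tcp [512.96 131.62  24.89] sd [0.   0.03 0.01] F [-0.2 -0.5 -0.6] nose rel hole x -0.43 y -2.39 z -0.62 rot [-0.002 -0.    -0.   ]
```

send_rows(slide=[[-0.02,0,0],[0,0,0]], dr=[[0,0,0],[0,0,0]], claw=[10,10])

```text
time: 15.25
tcp_pos: [513.0, 130.6, 24.9]
tool_rot: [-0.001, 0.686, 0.728, -0.001]
contact_force: [-0.2, 0.2, -0.2]
grip_width: 0.249
finger_force: 51.6
```

send_rows(slide=[[-0.02,0,0],[0,0,0]], dr=[[0,0,0],[0,0,0]], claw=[10,10])

```text
time: 15.45
tcp_pos: [513.1, 129.6, 24.9]
tool_rot: [-0.001, 0.686, 0.728, -0.001]
contact_force: [-0.1, -0.2, -0.6]
grip_width: 0.245
finger_force: 51.6
```

send_rows(slide=[[-0.02,0,0],[0,0,0]], dr=[[0,0,0],[0,0,0]], claw=[10,10])

```text
time: 15.65
tcp_pos: [513.1, 128.6, 24.9]
tool_rot: [-0.001, 0.686, 0.728, -0.001]
contact_force: [0.5, -0.2, -1.0]
grip_width: 0.246
finger_force: 51.6
```

send_rows(slide=[[-0.02,0,0],[-0.02,0,0],[0,0,0]], dr=[[0,0,0],[0,0,0],[0,0,0]], claw=[10,10,10])

```text
time: 15.95
tcp_pos: [513.2, 126.5, 24.9]
tool_rot: [-0.001, 0.686, 0.728, -0.001]
contact_force: [0.4, -0.2, 0.2]
grip_width: 0.248
finger_force: 51.6
```

send_rows(slide=[[-0.02,0,0],[-0.02,0,0],[0,0,0]], dr=[[0,0,0],[0,0,0],[0,0,0]], claw=[10,10,10])

```text
time: 16.25
tcp_pos: [513.4, 124.6, 24.9]
tool_rot: [-0.001, 0.686, 0.728, -0.001]
contact_force: [-1.2, -0.4, -1.3]
grip_width: 0.249
finger_force: 51.6
```

send_rows(slide=[[-0.02,0,0],[-0.02,0,0],[0,0,0]], dr=[[0,0,0],[0,0,0],[0,0,0]], claw=[10,10,10])

```text
time: 16.55
tcp_pos: [513.5, 122.6, 24.9]
tool_rot: [-0.001, 0.686, 0.728, -0.001]
contact_force: [0.0, 0.5, -1.3]
grip_width: 0.247
finger_force: 51.6
```

send_rows(slide=[[-0.02,0,0],[-0.02,0,0],[-0.02,0,0],[0,0,0]], dr=[[0,0,0],[0,0,0],[0,0,0],[0,0,0]], claw=[10,10,10,10])

```text
time: 16.95
tcp_pos: [513.7, 119.6, 24.9]
tool_rot: [-0.001, 0.686, 0.728, -0.001]
contact_force: [0.3, 0.2, -1.1]
grip_width: 0.242
finger_force: 51.6
```

send_rows(slide=[[-0.02,0,0],[-0.02,0,0],[-0.02,0,0],[0,0,0]], dr=[[0,0,0],[0,0,0],[0,0,0],[0,0,0]], claw=[10,10,10,10])

```text
time: 17.35
tcp_pos: [513.8, 116.6, 24.9]
tool_rot: [-0.001, 0.686, 0.728, -0.001]
contact_force: [0.0, 0.8, -0.2]
grip_width: 0.249
finger_force: 51.6
```

```bash
python3 -c "
from st import rep
rep(3)"
```

```text
t 17.45 tcp [513.85 116.62  24.9 ] sd [0.01 0.04 0.01] F [ 0.   0.2 -0.5] nose rel hole x -0.43 y -17.41 z -0.61 rot [-0.002 -0.    -0.   ]
```

send_rows(slide=[[-0.02,0,0],[-0.02,0,0],[-0.02,0,0],[0,0,0]], dr=[[0,0,0],[0,0,0],[0,0,0],[0,0,0]], claw=[10,10,10,10])

```text
time: 17.9
tcp_pos: [514.0, 113.6, 24.9]
tool_rot: [-0.001, 0.686, 0.728, -0.001]
contact_force: [-0.1, -0.1, -0.4]
grip_width: 0.247
finger_force: 51.6
```

send_rows(slide=[[-0.02,0,0],[-0.02,0,0],[-0.02,0,0],[0,0,0]], dr=[[0,0,0],[0,0,0],[0,0,0],[0,0,0]], claw=[10,10,10,10])

```text
time: 18.3
tcp_pos: [514.2, 110.6, 24.9]
tool_rot: [-0.001, 0.686, 0.728, -0.001]
contact_force: [-0.8, 0.4, -0.6]
grip_width: 0.246
finger_force: 51.6
```

send_rows(slide=[[-0.02,0,0],[-0.02,0,0],[-0.02,0,0],[0,0,0]], dr=[[0,0,0],[0,0,0],[0,0,0],[0,0,0]], claw=[10,10,10,10])

```text
time: 18.7
tcp_pos: [514.3, 107.6, 24.9]
tool_rot: [-0.001, 0.686, 0.728, -0.001]
contact_force: [-0.6, -0.6, -0.6]
grip_width: 0.242
finger_force: 51.6
```

send_rows(slide=[[-0.02,0,0],[-0.02,0,0],[-0.02,0,0],[0,0,0]], dr=[[0,0,0],[0,0,0],[0,0,0],[0,0,0]], claw=[10,10,10,10])

```text
time: 19.1
tcp_pos: [514.6, 104.6, 24.9]
tool_rot: [-0.001, 0.686, 0.728, -0.001]
contact_force: [0.3, 0.8, -0.8]
grip_width: 0.245
finger_force: 51.6
```

send_rows(slide=[[-0.02,0,0],[-0.02,0,0],[-0.02,0,0],[0,0,0]], dr=[[0,0,0],[0,0,0],[0,0,0],[0,0,0]], claw=[10,10,10,10])

```text
time: 19.5
tcp_pos: [514.7, 101.6, 24.9]
tool_rot: [-0.001, 0.686, 0.728, -0.001]
contact_force: [1.0, 0.3, -0.6]
grip_width: 0.247
finger_force: 51.6
```

send_rows(slide=[[-0.02,0,0],[-0.02,0,0],[-0.02,0,0],[0,0,0]], dr=[[0,0,0],[0,0,0],[0,0,0],[0,0,0]], claw=[10,10,10,10])

```text
time: 19.9
tcp_pos: [514.9, 98.6, 24.9]
tool_rot: [-0.001, 0.686, 0.728, -0.001]
contact_force: [-0.6, -0.6, -1.2]
grip_width: 0.247
finger_force: 51.6
```

send_rows(slide=[[-0.02,0,0],[-0.02,0,0],[-0.02,0,0],[0,0,0]], dr=[[0,0,0],[0,0,0],[0,0,0],[0,0,0]], claw=[10,10,10,10])

```text
time: 20.3
tcp_pos: [515.1, 95.6, 24.9]
tool_rot: [-0.001, 0.686, 0.728, -0.001]
contact_force: [-0.0, -0.1, -1.5]
grip_width: 0.245
finger_force: 51.6
```

send_rows(slide=[[-0.02,0,0],[-0.02,0,0],[-0.02,0,0],[0,0,0]], dr=[[0,0,0],[0,0,0],[0,0,0],[0,0,0]], claw=[10,10,10,10])

```text
time: 20.7
tcp_pos: [515.3, 92.6, 24.9]
tool_rot: [-0.001, 0.686, 0.728, -0.001]
contact_force: [0.0, -0.4, -0.6]
grip_width: 0.249
finger_force: 51.6
```

send_rows(slide=[[-0.02,0,0],[-0.02,0,0],[-0.02,0,0],[0,0,0]], dr=[[0,0,0],[0,0,0],[0,0,0],[0,0,0]], claw=[10,10,10,10])

```text
time: 21.1
tcp_pos: [515.4, 89.6, 24.9]
tool_rot: [-0.001, 0.686, 0.728, -0.001]
contact_force: [-0.1, 0.1, -0.4]
grip_width: 0.249
finger_force: 51.6
```

send_rows(slide=[[-0.02,0,0],[-0.02,0,0],[-0.02,0,0],[0,0,0]], dr=[[0,0,0],[0,0,0],[0,0,0],[0,0,0]], claw=[10,10,10,10])

```text
time: 21.5
tcp_pos: [515.6, 86.6, 24.9]
tool_rot: [-0.001, 0.686, 0.728, -0.001]
contact_force: [-0.2, -0.6, -0.0]
grip_width: 0.249
finger_force: 51.6
```

send_rows(slide=[[-0.02,0,0],[-0.02,0,0],[-0.02,0,0],[0,0,0]], dr=[[0,0,0],[0,0,0],[0,0,0],[0,0,0]], claw=[10,10,10,10])

```text
time: 21.9
tcp_pos: [515.8, 83.7, 24.9]
tool_rot: [-0.001, 0.686, 0.728, -0.001]
contact_force: [-0.0, -0.2, -0.0]
grip_width: 0.246
finger_force: 51.6
```

send_rows(slide=[[-0.02,0,0],[-0.02,0,0],[-0.02,0,0],[0,0,0]], dr=[[0,0,0],[0,0,0],[0,0,0],[0,0,0]], claw=[10,10,10,10])

```text
time: 22.3
tcp_pos: [516.0, 80.6, 24.9]
tool_rot: [-0.001, 0.686, 0.728, -0.001]
contact_force: [-0.5, -0.4, -0.9]
grip_width: 0.253
finger_force: 51.6
```

send_rows(slide=[[-0.02,0,0],[-0.02,0,0],[-0.02,0,0],[0,0,0]], dr=[[0,0,0],[0,0,0],[0,0,0],[0,0,0]], claw=[10,10,10,10])

```text
time: 22.7
tcp_pos: [516.1, 77.7, 24.9]
tool_rot: [-0.001, 0.686, 0.728, -0.001]
contact_force: [-0.5, -0.0, -2.1]
grip_width: 0.248
finger_force: 51.6
```

```bash
python3 - <<'E'
from st import *
rep(3)
d0=pickle.load(open("snap0.pkl","rb"))["top"]["frame"];t=robot.snapshot("top")
n=H-PY*56.5;u,v=map(int,proj(t,n));print(u,v)
df=cv2.absdiff(t["frame"],d0).max(2);print(df[v-8:v+9,u-14:u+12:1].tolist())
E
```

```text
t 22.8 tcp [516.14  77.72  24.89] sd [0.02 0.03 0.01] F [-0.2  0.3 -1.1] nose rel hole x -0.44 y -56.38 z -0.61 rot [-0.002 -0.    -0.   ]
387 252
[[64, 85, 75, 78, 48, 44, 57, 96, 90, 93, 98, 86, 50, 42, 64, 65, 60, 9, 18, 13, 14, 10, 11, 29, 32, 31], [104, 109, 87, 75, 41, 50, 55, 93, 89, 89, 94, 99, 77, 46, 63, 66, 71, 14, 17, 11, 13, 10, 12, 27, 32, 31], [111, 115, 90, 67, 40, 43, 52, 93, 86, 84, 92, 94, 94, 60, 67, 62, 73, 12, 22, 14, 12, 15, 9, 26, 33, 32], [107, 113, 91, 70, 36, 38, 34, 85, 86, 82, 87, 93, 97, 77, 72, 64, 72, 31, 7, 16, 13, 13, 7, 25, 37, 31], [111, 113, 92, 72, 44, 28, 32, 77, 86, 85, 86, 89, 93, 74, 80, 71, 70, 37, 7, 14, 13, 12, 8, 26, 36, 32], [107, 110, 94, 73, 47, 22, 41, 68, 86, 83, 87, 86, 94, 70, 86, 82, 76, 51, 4, 14, 15, 11, 7, 27, 34, 31], [107, 110, 98, 78, 45, 25, 42, 64, 86, 84, 83, 85, 88, 70, 76, 87, 86, 60, 6, 15, 13, 12, 11, 19, 31, 32], [108, 105, 100, 75, 42, 27, 42, 64, 86, 83, 82, 86, 88, 71, 71, 87, 89, 59, 2, 18, 15, 11, 9, 21, 29, 31], [106, 111, 97, 76, 51, 12, 45, 57, 85, 78, 79, 81, 89, 73, 67, 85, 87, 72, 4, 21, 13, 11, 14, 17, 29
[... 171 characters left out ...]
74, 64, 85, 83, 89, 66, 5, 20, 14, 9, 16, 29, 36], [109, 110, 110, 89, 80, 40, 50, 50, 83, 81, 79, 79, 80, 72, 64, 83, 82, 84, 87, 41, 6, 18, 12, 14, 25, 35], [108, 109, 111, 93, 77, 41, 52, 47, 85, 77, 77, 83, 84, 74, 58, 80, 80, 81, 85, 84, 30, 9, 15, 12, 27, 32], [104, 109, 110, 91, 76, 43, 48, 51, 88, 80, 77, 80, 82, 76, 56, 78, 77, 79, 83, 91, 56, 2, 20, 13, 25, 34], [108, 108, 112, 91, 76, 43, 45, 35, 76, 79, 81, 77, 82, 80, 62, 79, 78, 74, 78, 84, 79, 38, 2, 13, 26, 34], [108, 108, 115, 95, 79, 43, 45, 37, 69, 79, 77, 76, 81, 80, 64, 82, 76, 75, 76, 81, 87, 84, 17, 15, 29, 33], [116, 116, 117, 102, 83, 46, 31, 38, 64, 79, 79, 77, 77, 82, 63, 82, 77, 76, 73, 78, 84, 94, 41, 5, 26, 31]]
```

send_rows(slide=[[-0.02,0,0],[-0.02,0,0],[-0.02,0,0],[-0.02,0,0],[0,0,0]], dr=[[0,0,0],[0,0,0],[0,0,0],[0,0,0],[0,0,0]], claw=[10,10,10,10,10])

```text
time: 23.4
tcp_pos: [516.4, 73.6, 24.9]
tool_rot: [-0.001, 0.686, 0.728, -0.001]
contact_force: [0.1, 0.1, -1.0]
grip_width: 0.243
finger_force: 51.6
```

send_rows(slide=[[-0.02,0,0],[-0.02,0,0],[-0.02,0,0],[-0.02,0,0],[0,0,0]], dr=[[0,0,0],[0,0,0],[0,0,0],[0,0,0],[0,0,0]], claw=[10,10,10,10,10])

```text
time: 23.9
tcp_pos: [516.6, 69.7, 24.9]
tool_rot: [-0.001, 0.686, 0.728, -0.001]
contact_force: [0.2, -0.6, -0.7]
grip_width: 0.247
finger_force: 51.6
```

send_rows(slide=[[-0.02,0,0],[-0.02,0,0],[-0.02,0,0],[-0.02,0,0],[0,0,0]], dr=[[0,0,0],[0,0,0],[0,0,0],[0,0,0],[0,0,0]], claw=[10,10,10,10,10])

```text
time: 24.4
tcp_pos: [516.8, 65.7, 24.9]
tool_rot: [-0.001, 0.686, 0.728, -0.001]
contact_force: [-0.3, 0.1, -0.6]
grip_width: 0.249
finger_force: 51.6
```

send_rows(slide=[[-0.02,0,0],[-0.02,0,0],[0,0,0]], dr=[[0,0,0],[0,0,0],[0,0,0]], claw=[10,10,10])

```text
time: 24.7
tcp_pos: [517.0, 63.7, 24.9]
tool_rot: [-0.001, 0.686, 0.728, -0.001]
contact_force: [0.5, -0.0, -1.1]
grip_width: 0.246
finger_force: 51.6
```

send_rows(slide=[[-0.01,0,0],[-0.01,0,0],[0,0,0]], dr=[[0,0,0],[0,0,0],[0,0,0]], claw=[10,10,10])

```text
time: 25.0
tcp_pos: [517.0, 62.7, 24.9]
tool_rot: [-0.001, 0.686, 0.728, -0.001]
contact_force: [0.7, 0.3, -1.0]
grip_width: 0.247
finger_force: 51.6
```

send_rows(slide=[[-0.01,0,0],[-0.01,0,0],[0,0,0]], dr=[[0,0,0],[0,0,0],[0,0,0]], claw=[10,10,10])

```text
time: 25.3
tcp_pos: [517.1, 61.7, 24.9]
tool_rot: [-0.001, 0.686, 0.728, -0.001]
contact_force: [-0.3, 0.3, -0.4]
grip_width: 0.248
finger_force: 51.6
```

send_rows(slide=[[-0.01,0,0],[0,0,0]], dr=[[0,0,0],[0,0,0]], claw=[10,10])

```text
time: 25.5
tcp_pos: [517.1, 61.3, 24.9]
tool_rot: [-0.001, 0.686, 0.728, -0.001]
contact_force: [-0.7, -0.4, -0.3]
grip_width: 0.246
finger_force: 51.6
```

send_rows(slide=[[-0.01,0,0],[0,0,0]], dr=[[0,0,0],[0,0,0]], claw=[10,10])

```text
time: 25.7
tcp_pos: [517.2, 60.7, 24.9]
tool_rot: [-0.001, 0.686, 0.728, -0.001]
contact_force: [-0.6, -0.7, -0.3]
grip_width: 0.247
finger_force: 51.6
```

send_rows(slide=[[-0.01,0,0],[0,0,0]], dr=[[0,0,0],[0,0,0]], claw=[10,10])

```text
time: 25.9
tcp_pos: [517.2, 60.2, 24.9]
tool_rot: [-0.001, 0.686, 0.728, -0.001]
contact_force: [-0.3, 0.4, -0.8]
grip_width: 0.248
finger_force: 51.6
```

send_rows(slide=[[-0.01,0,0],[0,0,0]], dr=[[0,0,0],[0,0,0]], claw=[10,10])

```text
time: 26.1
tcp_pos: [517.2, 59.8, 24.9]
tool_rot: [-0.001, 0.686, 0.728, -0.001]
contact_force: [1.1, -0.2, -0.7]
grip_width: 0.249
finger_force: 51.6
```

send_rows(slide=[[-0.01,0,0],[0,0,0]], dr=[[0,0,0],[0,0,0]], claw=[10,10])

```text
time: 26.3
tcp_pos: [517.3, 59.3, 24.9]
tool_rot: [-0.001, 0.686, 0.728, -0.001]
contact_force: [-0.1, 0.8, -0.6]
grip_width: 0.241
finger_force: 51.6
```

```bash
python3 -c "
from st import rep
rep(4)"
```

```text
t 26.45 tcp [517.26  59.3   24.91] sd [0.01 0.02 0.02] F [ 0.2  0.6 -0.6] nose rel hole x -0.42 y -74.83 z -0.60 rot [-0.002 -0.    -0.   ]
```

send_rows(slide=[[-0.01,0,0],[0,0,0]], dr=[[0,0,0],[0,0,0]], claw=[10,10])

```text
time: 26.7
tcp_pos: [517.3, 59.0, 24.9]
tool_rot: [-0.001, 0.686, 0.728, -0.001]
contact_force: [0.1, 0.3, -2.0]
grip_width: 0.249
finger_force: 51.6
```

send_rows(slide=[[-0.01,0,0],[0,0,0]], dr=[[0,0,0],[0,0,0]], claw=[10,10])

```text
time: 26.9
tcp_pos: [517.2, 59.0, 24.9]
tool_rot: [-0.001, 0.686, 0.728, -0.0]
contact_force: [-0.1, 3.3, -1.1]
grip_width: 0.248
finger_force: 51.6
```

send_rows(slide=[[-0.01,0,0],[0,0,0]], dr=[[0,0,0],[0,0,0]], claw=[10,10])

```text
time: 27.1
tcp_pos: [517.2, 59.0, 24.9]
tool_rot: [-0.002, 0.686, 0.728, 0.0]
contact_force: [-0.3, 5.6, -0.8]
grip_width: 0.245
finger_force: 51.7
```

```bash
python3 -c "
from st import *
rep(4)
s=robot.snapshot('scene');P=H+PY*0;print(proj(s,P),proj(s,P+PY*26))
u,v=map(int,proj(s,P));f=s['frame'];w=robot.snapshot('wrist')
c=np.zeros((450,800,3),np.uint8);c[:,:500]=cv2.resize(f[v-45:v+45,u-50:u+50],(500,450),interpolation=cv2.INTER_CUBIC)
c[:225,500:]=cv2.resize(w['frame'],(300,225));cv2.imwrite('pics/c10.png',c)
"
```

```text
t 27.25 tcp [517.26  58.99  24.94] sd [0.02 0.01 0.01] F [-0.4  5.3 -0.9] nose rel hole x -0.37 y -75.14 z -0.81 rot [-0.002 -0.002  0.   ]
[334.40152885 239.85175663] [325.23243498 243.99587495]
```

send_rows(slide=[[0.015,0,0],[0,0,0],[0,0,0],[0,0,0],[0,0,0]], dr=[[0,0,0],[0,0,0],[0,0,0],[0,0,0],[0,0,0]], claw=[10,10,24,35,50], newtons=20)

```text
time: 27.9
tcp_pos: [517.4, 57.9, 25.0]
tool_rot: [-0.0, 0.686, 0.728, -0.001]
contact_force: [0.2, -0.0, -0.0]
grip_width: 0.566
finger_force: 0.0
```

send_rows(slide=[[0,0,0],[0,0,0],[0,0,-0.1],[0,0,-0.2],[0,0,-0.3]], dr=[[0,0,0],[0,0,0],[0,0,0],[0,0,0],[0,0,0]], claw=[55,55,55,55,55])

```text
time: 28.4
tcp_pos: [516.7, 58.5, 55.3]
tool_rot: [-0.001, 0.686, 0.728, -0.001]
contact_force: [0.9, 0.1, 0.5]
grip_width: 0.643
finger_force: 0.0
```

send_rows(slide=[[0,0,-0.5],[0,0,-0.6],[0,0,-0.6],[0,0,-0.6],[0,0,-0.3]], dr=[[0,0,0],[0,0,0],[0,0,0],[0,0,0],[0,0,0]], claw=[55,55,55,55,55])

```text
time: 28.9
tcp_pos: [519.2, 58.7, 188.8]
tool_rot: [0.001, 0.686, 0.728, 0.001]
contact_force: [0.6, -0.3, -0.3]
grip_width: 0.643
finger_force: 0.0
```

send_rows(slide=[[0.8,0,0],[0.8,0,0],[0.8,0,0],[0.8,0,0],[0.4,0,0]], dr=[[0,0,0],[0,0,0],[0,0,0],[0,0,0],[0,0,0]], claw=[55,55,55,55,55])

```text
time: 29.4
tcp_pos: [506.8, 241.3, 185.9]
tool_rot: [-0.001, 0.685, 0.729, 0.0]
contact_force: [-0.6, -0.3, -1.0]
grip_width: 0.644
finger_force: 0.0
```

```bash
python3 - <<'E'
from st import *
s=robot.state();print(s["tcp_pos"],s["contact_force"])
sc=robot.snapshot('scene');t=robot.snapshot('top');pickle.dump(dict(sc=sc,t=t),open("snap11.pkl","wb"))
c=np.zeros((600,800,3),np.uint8)
u,v=map(int,proj(sc,H+PY*10));print(u,v);c[:300,:400]=cv2.resize(sc['frame'][v-37:v+38,u-50:u+50],(400,300),interpolation=cv2.INTER_CUBIC)
u,v=map(int,proj(t,H-PY*10));print(u,v);c[300:,:400]=cv2.resize(t['frame'][v-37:v+38,u-50:u+50],(400,300),interpolation=cv2.INTER_CUBIC)
c[:300,400:]=cv2.resize(t['frame'],(400,300))
for n,p in(("flange face",H),("knob back",H+PY*46),("nose",H-PY*74)):print(n,proj(t,p),proj(sc,p))
cv2.imwrite('pics/c11.png',c)
E
```

```text
[506.83037764 241.30987568 185.93021918] [-0.60533834 -0.32406751 -0.9729378 ]
330 241
362 254
flange face [356.85147189 254.89056772] [334.40152885 239.85175663]
knob back [331.75309908 256.84867153] [318.04361702 247.24497597]
nose [397.23670174 251.73982671] [359.4590726  228.52659978]
```

View pics/c11.png

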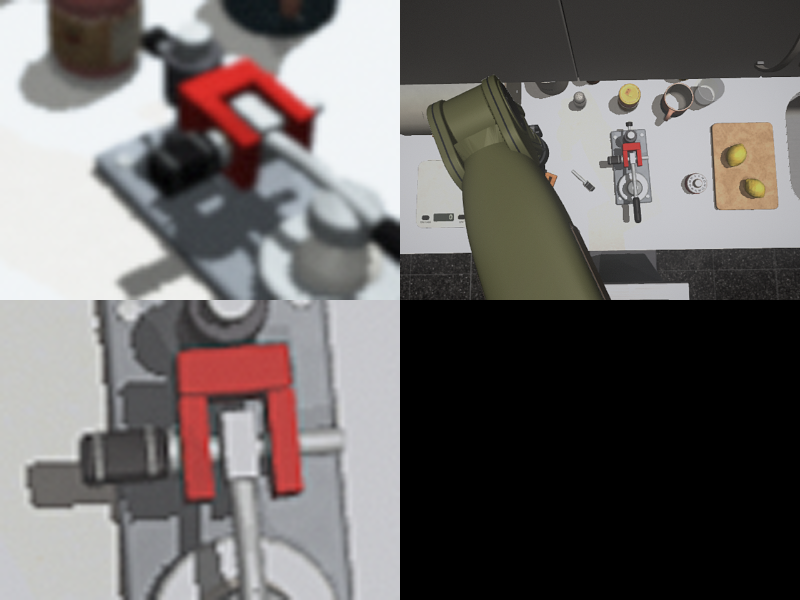

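The last picture shows the pin through both ears and the eye. The knob's back is at column ~332 (331.8 predicted for flush) and the nose at ~398 (397.2 predicted). The bystanders are where they were, so I hand in.

```bash
python3 -c "
from plant import robot
print(robot.hand_in())"
```

```text
the job is handed in; nothing more can be done
None
```

The hinge pin is through both ears and the lever's eye with its flange against the brass-ringed ear, released and handed in at about 29.5 s; the hand-in returned no verdict, the insertion push peaked near 6 N, and no bystander was disturbed.

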